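# Paint jars to the lazy susan in reverse order

## Robot

A 6-joint arm with a two-finger parallel gripper is mounted at the origin on the work surface. World frame = base frame: x ahead of the robot, y to its left, z up, the work surface at z = 0. Lengths are in m, angles in rad, forces in N, time in s.
With the tool pointing down it reaches from about 0.25 to 0.775 m from the base axis. Payload 8.9 kg.
Tool frame: the origin (TCP) lies midway between the tips of the shut fingers; the grasp point (between the pads) lies 19 mm behind it; z points along the fingers, y is the direction in which the jaws open and shut (so a half turn about z gives the same grasp; the last joint's range is limited). The gripper opens to 85 mm and grips with 20 to 120 N. Pads are 22 mm wide; open, the fingers measure 114 mm over their backs; the gripper's body (76 mm by 85 mm) begins 54 mm behind the grasp point. The pads swing forward as they close: fully open they stand 13 mm farther back than shut.
Start: joints at [-1.316, 0.291, -0.153, 1.127, 0, 1.431], TCP at [0.201, -0.485, 0.231] pointing down, gripper open.
Joint ranges: [-2.52, 2.52], [-0.91, 1.74], [-1.3, 1.37], [-1.96, 2.02], [-1.52, 1.47], [-3.14, 3.14]. Speed limits (rad/s): [2.22, 2.22, 2.79, 3.14, 3.14, 3.14].

## Interface

Orientations are given as [roll, pitch, yaw] about the fixed x, y, z axes, in that order (R = Rz(yaw) Ry(pitch) Rx(roll)).
In Python, from cell import bot gives the robot as it stands.
- The arm moves only by the shell command python3 -m creep 'ROWS' [FORCE]. ROWS is text: rows parted by semicolons, each of 7 numbers parted by spaces: the shift along the tool's x, y, z in m, then the turn, a rotation vector about the tool's x, y, z in rad, then the opening, from -1 (shut) to 1 (fully open). In form: x y z ax ay az hand; .... A call has 1 to 20 rows; each row shifts and turns the pose as measured when the row begins, along the tool's axes as they then stand; what a row does not reach is not made up. A row lasts 1/10 s, in which the tool goes at most 50 mm and 8.59 degrees, less where a joint would pass 70% of its speed; a pose out of reach is approached as far as the arm can. A call with a gripper value outside its range is refused whole. The fingers move at their own pace and stop on an object; FORCE is the grip in N (left out, the last holds). Time passes only in rows, so rows that do not move let the fingers close. It gives the time, the measured TCP pose, the force and the opening at its end, in the units of the state.
- bot.observe(): the state, without advancing time (a new reading comes with each control period).
- bot.camera(name): name is "scene" or "side" or "wrist"; returns a dict with "image" (480x640x3 uint8, red, green, blue), "K" (3x3 intrinsics, pixels), "k1" (the pictures are not rectified: a ray, as slopes to the right and down, at radius r is drawn at 1 + k1 r^2 times it, then the intrinsics apply), "position" and "attitude" of the camera in the world; the wrist camera has in their place "tool_from_camera" (4x4, takes a point from camera to tool coordinates, whose origin is the TCP and whose axes are the flange's). Camera axes: x right, y up, looking along -z (the intrinsics and any distortion apply to the point x, -y, -z); pixel columns grow to the right and rows downward; lengths in m; the calibration is good to about 2 mm. A picture is of the moment at which its call begins: read the wrist's pose just before it. There is no depth.
- bot.sign_off(): hands the job in, once; it reports no verdict.
The state is a dict: "time": time; "joint_pos": joint angles; "dq": joint speeds; "tau": joint torques, N m; "ee_pos": TCP position; "eef_rot": TCP orientation; "ft_force": force on the tool from outside, world axes, zero at the start; "moment": the same for the moment, N m; "finger_gap": opening from 0.0 (shut) to 1.0 (fully open).
Only numpy, scipy, OpenCV 4.12 (cv2) and the standard library are available. Lean on these libraries where they do the work, as an engineer would, in place of code of your own. Each camera call takes 0.05 s, during which the arm holds its last target.

## Task

Move the four paint jars from the wooden rack into the row of pockets on the teal lazy susan, one jar to a pocket and in reverse order: the jar at the rack's black end goes into the pocket farthest from the lazy susan's orange stud, the next jar into the pocket beside it, and so on, so that the jar farthest from the rack's black end stands next to the stud. Keep the jars upright throughout, and leave each standing flat on its pocket floor.

Things in the scene. Friction and masses are not known exactly. Their poses are not given: they have to be found in the camera images.
- jar_red_center (a point): Small closed red craft-paint jar, an upright round jar with a red screw cap: body 36 mm in diameter, cap 34 mm, 60 mm tall in all, about 90 g. This point is its centre, 30 mm above its underside; z is up along the jar, its yaw means nothing. It starts standing on the red tile in the wooden rack.
- jar_yellow_center (a point): Small closed yellow craft-paint jar, an upright round jar with a yellow screw cap: body 36 mm in diameter, cap 34 mm, 60 mm tall in all, about 90 g. This point is its centre, 30 mm above its underside; z is up along the jar, its yaw means nothing. It starts standing on the yellow tile in the wooden rack.
- jar_blue_center (a point): Small closed blue craft-paint jar, an upright round jar with a blue screw cap: body 36 mm in diameter, cap 34 mm, 60 mm tall in all, about 90 g. This point is its centre, 30 mm above its underside; z is up along the jar, its yaw means nothing. It starts standing on the blue tile in the wooden rack.
- jar_white_center (a point): Small closed white craft-paint jar, an upright round jar with a white screw cap: body 36 mm in diameter, cap 34 mm, 60 mm tall in all, about 90 g. This point is its centre, 30 mm above its underside; z is up along the jar, its yaw means nothing. It starts standing on the white tile in the wooden rack.
- tile_red: Fixed square red tile, 54 x 54 x 4 mm, lying in the wooden rack under the red jar, its rim showing round the jar; it stays and shows which place in the row the red jar came from. Origin: centre of its underside; the top is 4 mm above. Axes as the rack's.
- tile_yellow: Fixed square yellow tile, 54 x 54 x 4 mm, lying in the wooden rack under the yellow jar, its rim showing round the jar; it stays and shows which place in the row the yellow jar came from. Origin: centre of its underside; the top is 4 mm above. Axes as the rack's.
- tile_blue: Fixed square blue tile, 54 x 54 x 4 mm, lying in the wooden rack under the blue jar, its rim showing round the jar; it stays and shows which place in the row the blue jar came from. Origin: centre of its underside; the top is 4 mm above. Axes as the rack's.
- tile_white: Fixed square white tile, 54 x 54 x 4 mm, lying in the wooden rack under the white jar, its rim showing round the jar; it stays and shows which place in the row the white jar came from. Origin: centre of its underside; the top is 4 mm above. Axes as the rack's.
- rack: Fixed wooden rack, 76 x 276 mm, with the row of jars at the start. Origin: centre of its underside, on the table. The row runs along its y axis: places at y = +90, +30, -30, -90 mm (x = 0), tile tops 14 mm above the origin. The end cheek at +y is black, that at -y light wood; both 26 mm high.
- caddy: Teal lazy susan disc, 300 mm wide; turns about its z axis with light friction. Origin: on the axis, under the disc, 16 mm above the table. Row of four square pale-floored pockets (53 mm inside) at y = +90, +30, -30, -90 mm, x = 0; floors 10 mm, walls 18 mm above origin. Orange stud (20 mm wide, 12 mm high) at y = +134 mm. Low side dishes beyond 80 mm either side of the row, up to 20 mm above origin.

How it is judged:
By the outcome, as a careful person would: the job done as asked, in the order asked, and still so for the second after the job is handed in, with the robot touching nothing.
It also fails if it takes over 120 s, if anything falls off the work surface, if the arm or the gripper's body presses on something with over 40 N, if the wrist force passes 120 N, or if a joint passes its speed limit or range.

## Working session

There is one attempt and no reset: what is moved stays moved. The work goes in short steps, Python scripts to look and compute and a shell command to move; the robot and the scene stay as the last step left them, time stands still between calls to the robot, and variables do not carry over. Pictures are saved under pics/ and viewed, and the job is handed in when it is done.

```bash
ls; mkdir -p pics
python3 - <<'E'
from cell import bot
import cv2,numpy as np
s=bot.observe();print(s)
for n in ["scene","side","wrist"]:
    c=bot.camera(n);cv2.imwrite(f"pics/{n}0.png",c["image"][:,:,::-1])
    print(n,{k:v for k,v in c.items() if k!="image"})
E
```

```text
pics
{'time': 0.0, 'joint_pos': array([-1.31632370e+00,  2.91301671e-01, -1.54121250e-01,  1.12668645e+00,
        7.68796525e-06,  1.43149263e+00]), 'dq': array([-0.00074498,  0.00126945, -0.00051829,  0.0002273 ,  0.00139551,
        0.00210642]), 'tau': array([-4.86592617e-03, -5.37137783e+01,  3.31374371e+01,  1.58521836e-02,
       -3.90946288e-04,  2.85749664e-06]), 'ee_pos': array([ 0.20132559, -0.48439678,  0.23072308]), 'eef_rot': array([-3.14029340e+00, -1.89934146e-04,  3.93776195e-01]), 'ft_force': array([-0.15058286, -0.56033292,  0.2027841 ]), 'moment': array([ 0.0245365 , -0.01038589, -0.02571978]), 'finger_gap': 0.9994331648946426}
scene {'K': array([[460.20528605,   0.        , 319.11731417],
       [  0.        , 460.20528605, 241.74190332],
       [  0.        ,   0.        ,   1.        ]]), 'k1': -0.08167712464802969, 'position': array([1.01444662, 0.32845352, 0.47641308]), 'attitude': array([ 0.99048096, -0.01568543,  2.1513002 ])}
side {'K': array([[514.81403329,   0.        , 314.17260105],
       [  0.        , 514.81403329, 243.79514479],
       [  0.        ,   0.        ,   1.        ]]), 'k1': -0.1378936436808966, 'position': array([0.04868726, 0.7320386 , 0.5608966 ]), 'attitude': array([ 1.0534333 ,  0.0097035 , -2.56941203])}
wrist {'K': array([[354.98275578,   0.        , 318.92733535],
       [  0.        , 354.98275578, 240.96757513],
       [  0.        ,   0.        ,   1.        ]]), 'k1': -0.06334402844759326, 'tool_from_camera': array([[-5.09015997e-04,  9.44892566e-01,  3.27380177e-01,
         8.46502450e-02],
       [ 9.99999197e-01,  8.60818132e-04, -9.29699127e-04,
         5.00629121e-04],
       [-1.16028059e-03,  3.27379441e-01, -9.44892245e-01,
        -1.43520405e-01],
       [ 0.00000000e+00,  0.00000000e+00,  0.00000000e+00,
         1.00000000e+00]])}
```

View pics/scene0.png

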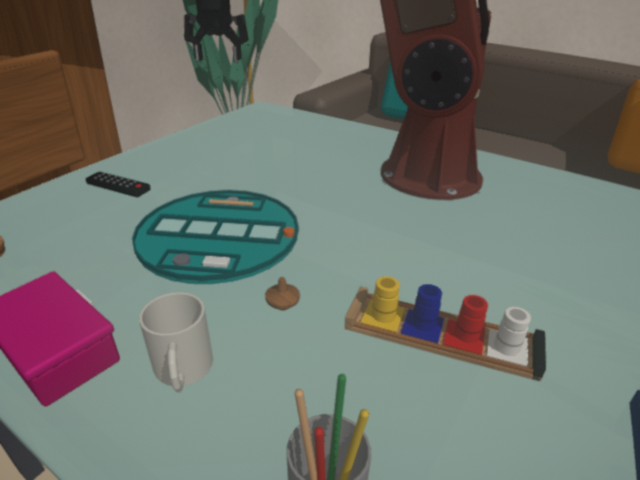

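View pics/side0.png

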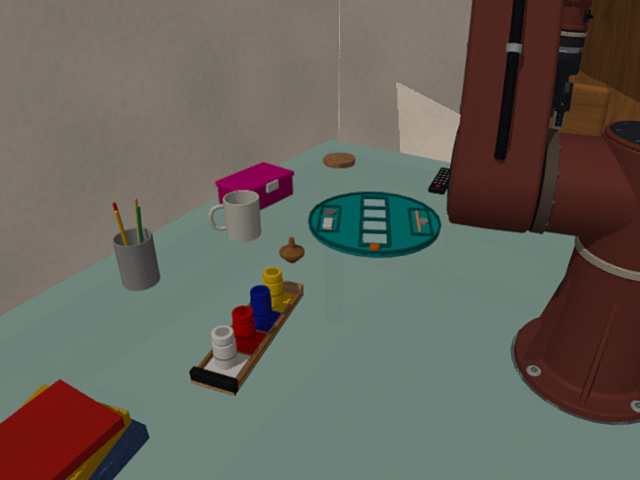

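View pics/wrist0.png

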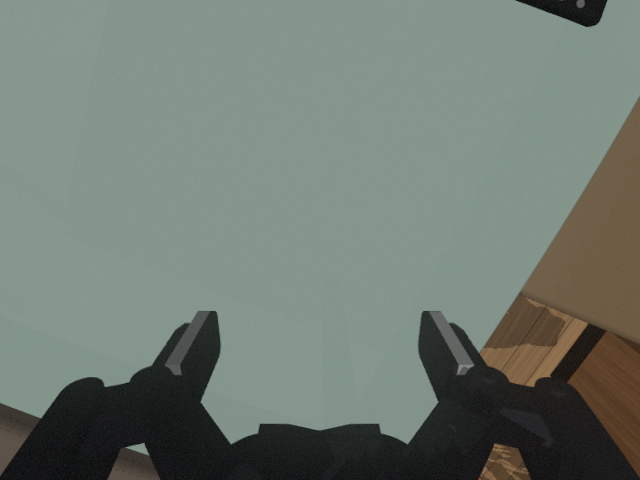

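The row, from the black end, is white, red, blue, yellow. White therefore goes farthest from the stud and yellow next to it. I'll enlarge crops to read the pixel positions.

```bash
cat > h.py <<'E'
import numpy as np,cv2
from scipy.spatial.transform import Rotation as R
from scipy.optimize import least_squares
from cell import bot
def pose(c,s=None):
    if "position" in c: return R.from_euler('xyz',c["attitude"]).as_matrix(),np.array(c["position"])
    T=np.eye(4);T[:3,:3]=R.from_euler('xyz',s["eef_rot"]).as_matrix();T[:3,3]=s["ee_pos"]
    T=T@c["tool_from_camera"];return T[:3,:3],T[:3,3]
def D(c): return np.array([c["k1"],0,0,0,0.])
def proj(c,P,s=None):
    M,t=pose(c,s);q=(np.atleast_2d(P)-t)@M;q=q*[1,-1,-1]
    return cv2.projectPoints(q.reshape(-1,1,3),np.zeros(3),np.zeros(3),c["K"],D(c))[0].reshape(-1,2)
def ray(c,uv,z,s=None):
    M,t=pose(c,s);u=cv2.undistortPoints(np.array(uv,float).reshape(-1,1,2),c["K"],D(c)).reshape(-1,2)
    d=np.c_[u[:,0],-u[:,1],-np.ones(len(u))]@M.T
    return t+d*((z-t[2])/d[:,2])[:,None]
def pt(o,yaw,P):
    return np.array(o)+np.array(P)@R.from_euler('z',yaw).as_matrix().T
E
python3 - <<'E'
import cv2
s=cv2.imread('pics/scene0.png');d=cv2.imread('pics/side0.png')
def crop(i,x,y,w,h,k,n): cv2.imwrite(n,cv2.resize(i[y:y+h,x:x+w],None,fx=k,fy=k,interpolation=cv2.INTER_CUBIC))
crop(s,340,270,210,110,3.8,'pics/c1.png')
crop(s,130,185,175,100,4.5,'pics/c2.png')
crop(d,185,260,125,135,4.4,'pics/c3.png')
crop(d,300,185,145,75,5.5,'pics/c4.png')
E
```

```text
(no output)
```

View pics/c1.png

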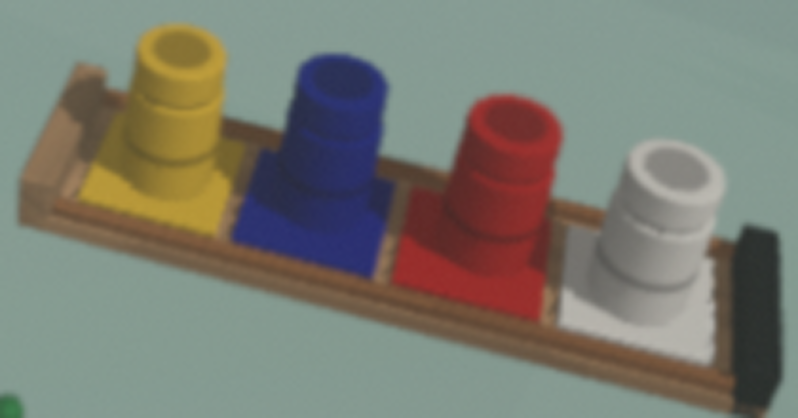

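View pics/c2.png

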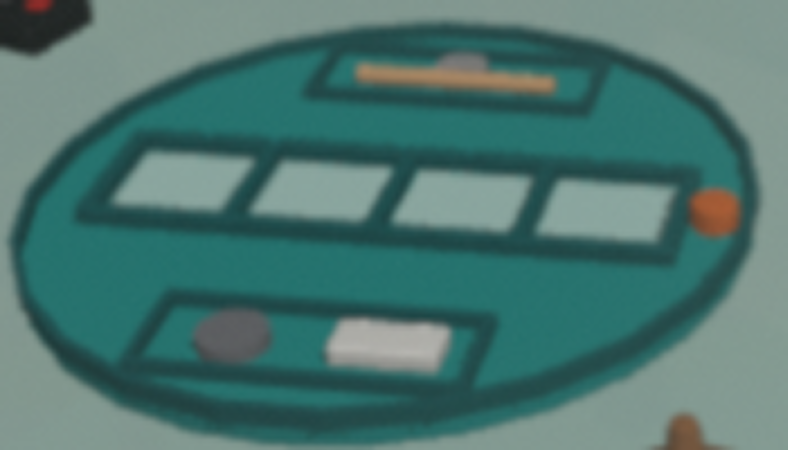

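View pics/c3.png

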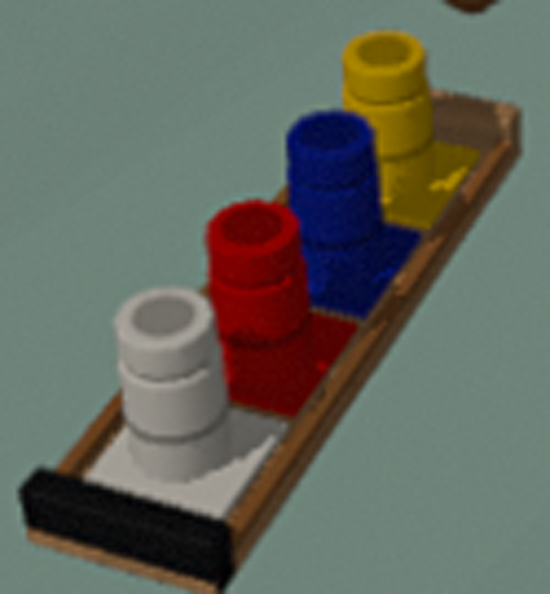

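View pics/c4.png

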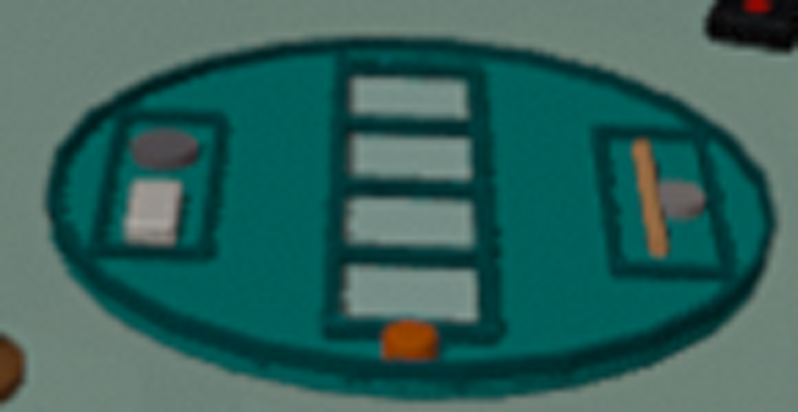

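Run:
```python
from h import *
cs=bot.camera("scene");cd=bot.camera("side")
f=lambda a,k,x,y: np.array(a,float)/k+[x,y]
js=f([(182,50),(342,83),(516,125),(675,170)],3.8,340,270)
jd=f([(385,50),(331,132),(253,224),(165,317)],4.4,185,260)
a=ray(cs,js,.074);b=ray(cd,jd,.074);np.set_printoptions(precision=4,suppress=True)
print(a,b);
for m in (a,b):
    m=m[:,:2];print("c",m.mean(0),np.linalg.norm(np.diff(m,axis=0),axis=1),np.arctan2(*(m[3]-m[0])[::-1]))
ps=f([(140,135),(700,172),(672,262),(80,220)],4.5,130,185)
pd=f([(338,58),(483,68),(505,340),(325,335)],5.5,300,185)
for c,p in((cs,ps),(cd,pd)):
    q=ray(c,p,.034)[:,:2];print(q,q.mean(0),np.linalg.norm(np.diff(q,axis=0),axis=1))
print(ray(cs,f([(715,200)],4.5,130,185),.036),ray(cd,f([(411,330)],5.5,300,185),.036))
```

```text
[[0.5316 0.1354 0.074 ]
 [0.5162 0.1926 0.074 ]
 [0.5033 0.2537 0.074 ]
 [0.4957 0.3083 0.074 ]] [[0.5251 0.1359 0.074 ]
 [0.5081 0.1927 0.074 ]
 [0.4963 0.253  0.074 ]
 [0.4882 0.3094 0.074 ]]
c [0.5117 0.2225] [0.0593 0.0624 0.0551] 1.7759237254868772
c [0.5045 0.2227] [0.0593 0.0615 0.057 ] 1.7803220866919969
[[ 0.5407 -0.3377]
 [ 0.4292 -0.122 ]
 [ 0.4896 -0.0903]
 [ 0.6003 -0.3042]] [ 0.515  -0.2136] [0.2428 0.0682 0.2408]
[[ 0.5857 -0.3088]
 [ 0.5254 -0.3336]
 [ 0.4124 -0.117 ]
 [ 0.4712 -0.0849]] [ 0.4987 -0.2111] [0.0652 0.2443 0.067 ]
[[ 0.446  -0.1018  0.036 ]] [[ 0.4441 -0.102   0.036 ]]
```

```bash
cat >> h.py <<'E'
def go(p,yaw,s=None):
    "tool-axis shift + rotvec to reach TCP p, pointing down, yaw"
    s=s or bot.observe();M=R.from_euler('xyz',s["eef_rot"]).as_matrix()
    T=R.from_euler('xyz',[np.pi,0,yaw]).as_matrix()
    print("pos",s["ee_pos"].round(4),"rpy",s["eef_rot"].round(4),"t",s["time"],"F",s["ft_force"].round(1),"gap",round(s["finger_gap"],3))
    print("shift now axes",(M.T@(np.array(p)-s["ee_pos"])).round(4),"turn",R.from_matrix(M.T@T).as_rotvec().round(4),"shift after turn",(T.T@(np.array(p)-s["ee_pos"])).round(4))
E
python3 -m creep '0 0 0 0 0 -0.14 1;0 0 0 0 0 -0.14 1;0 0 0 0 0 -0.14 1;0 0 0 0 0 -0.14 1;0 0 0 0 0 -0.14 1;0 0 0 0 0 -0.14 1;0 0 0 0 0 -0.14 1;0 0 0 0 0 -0.14 1;0 0 0 0 0 -0.14 1;0 0 0 0 0 -0.14 1;0 0 0 0 0 -0.14 1;0 0 0 0 0 -0.12 1'; python3 -c "
from h import *
go([.49,-.18,.231],2.05)"
```

```text
time: 1.45
ee_pos: [0.2011, -0.4835, 0.2296]
eef_rot: [3.14, -0.004, 2.12]
ft_force: [-0.1, -0.6, 0.9]
finger_gap: 0.995
pos [ 0.2011 -0.4835  0.2296] rpy [ 3.1404 -0.0037  2.1199] t 1.45 F [-0.1 -0.6  0.9] gap 0.995
shift now axes [ 0.1081  0.4048 -0.0005] turn [ 0.001  -0.0038  0.0699] shift after turn [ 0.1361  0.3963 -0.0014]
```

```bash
python3 -m creep '0.01 0.04 0 0 0 0.06 1;0.013 0.04 0 0 0 0 1;0.013 0.04 0 0 0 0 1;0.013 0.04 0 0 0 0 1;0.013 0.04 0 0 0 0 1;0.013 0.04 0 0 0 0 1;0.013 0.04 0 0 0 0 1;0.013 0.04 0 0 0 0 1;0.013 0.04 0 0 0 0 1;0.013 0.035 0 0 0 0 1;0 0 0 0 0 0 1'
python3 - <<'E'
from h import *
go([.49,-.18,.231],2.05)
c=bot.camera("wrist");cv2.imwrite("pics/w1.png",c["image"][:,:,::-1])
E
```

```text
time: 2.55
ee_pos: [0.4967, -0.172, 0.2293]
eef_rot: [3.14, -0.002, 2.063]
ft_force: [-1.0, -0.6, -1.2]
finger_gap: 1.0
pos [ 0.4967 -0.172   0.2293] rpy [ 3.1400e+00 -2.1000e-03  2.0626e+00] t 2.55 F [-1.  -0.6 -1.2] gap 1.0
shift now axes [-0.0039 -0.0097 -0.0017] turn [ 0.0015 -0.0021  0.0126] shift after turn [-0.004  -0.0097 -0.0017]
```

View pics/w1.png

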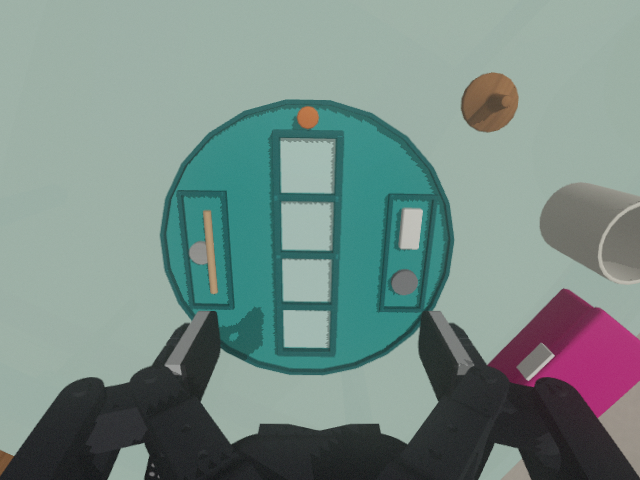

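Run:
```python
import cv2
s=cv2.imread('pics/w1.png')
cv2.imwrite('pics/w1c.png',cv2.resize(s[95:245,230:390],None,fx=4,fy=4,interpolation=cv2.INTER_CUBIC))
cv2.imwrite('pics/w1d.png',cv2.resize(s[235:385,230:390],None,fx=4,fy=4,interpolation=cv2.INTER_CUBIC))
```

```text
(no output)
```

View pics/w1c.png

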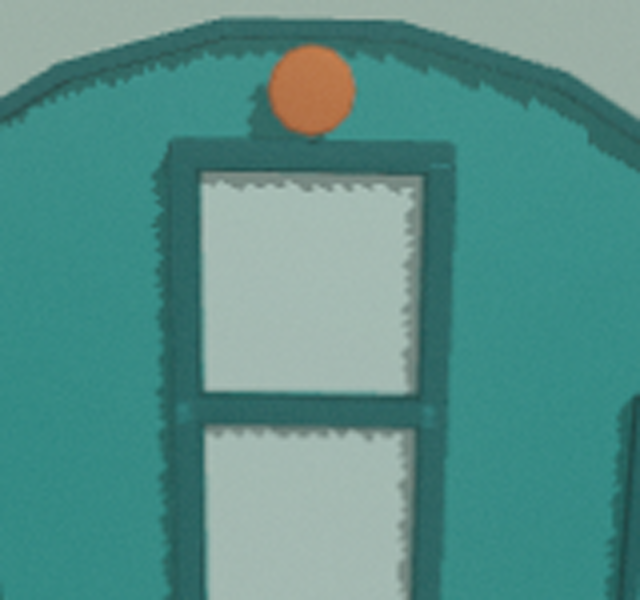

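View pics/w1d.png

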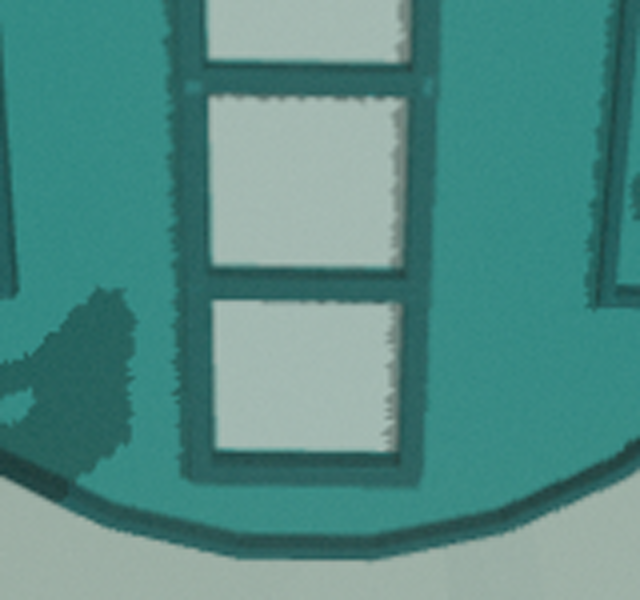

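Run:
```python
from h import *
np.set_printoptions(precision=4,suppress=True)
s=bot.observe();c=bot.camera("wrist")
q=ray(c,[(272.5,130),(344,130.8),(335,356),(275.7,355)],.034,s)[:,:2]
print(q,q.mean(0),[np.linalg.norm(q[i]-q[i-1]) for i in range(4)])
d=(q[0]+q[1]-q[2]-q[3])/2;print(np.arctan2(d[1],d[0]))
st=ray(c,[(308,117.5)],.034,s)[0,:2];e=st-q.mean(0);print("stud",st,np.linalg.norm(e),np.arctan2(e[1],e[0]))
```

```text
[[ 0.4229 -0.1277]
 [ 0.4812 -0.0974]
 [ 0.5932 -0.3168]
 [ 0.5327 -0.3478]] [ 0.5075 -0.2224] [np.float64(0.24594788887898586), np.float64(0.06562824069080206), np.float64(0.2463311723798537), np.float64(0.06793002332293717)]
2.038160481909233
stud [ 0.4467 -0.1027] 0.1343333906084724 2.0410223027959105
```

```bash
python3 -c "
from h import *
go([.501,.25,.23],1.778)"
```

```text
pos [ 0.4947 -0.1744  0.2293] rpy [-3.1415e+00 -2.0000e-03  2.0606e+00] t 2.65 F [ 0.2 -0.9  0.5] gap 0.998
shift now axes [ 0.3715  0.2052 -0.    ] turn [-0.0004 -0.002   0.2826] shift after turn [ 0.414   0.0935 -0.0007]
```

```bash
python3 -m creep '0 0 0 0 0 0.14 1;0 0 0 0 0 0.135 1;0.042 0.01 0 0 0 0 1;0.042 0.01 0 0 0 0 1;0.042 0.01 0 0 0 0 1;0.042 0.01 0 0 0 0 1;0.042 0.01 0 0 0 0 1;0.042 0.01 0 0 0 0 1;0.042 0.01 0 0 0 0 1;0.042 0.008 0 0 0 0 1;0.042 0.008 0 0 0 0 1;0.035 0.008 0 0 0 0 1;0 0 0 0 0 0 1;0 0 0 0 0 0 1'
python3 - <<'E'
from h import *
go([.501,.25,.231],1.778)
c=bot.camera("wrist");cv2.imwrite("pics/w2.png",c["image"][:,:,::-1])
E
```

```text
time: 4.05
ee_pos: [0.5054, 0.2442, 0.2286]
eef_rot: [-3.139, 0.003, 1.746]
ft_force: [0.2, 0.2, -0.3]
finger_gap: 0.999
pos [0.5054 0.2442 0.2286] rpy [-3.1394  0.0034  1.7457] t 4.05 F [ 0.2  0.2 -0.3] gap 0.999
shift now axes [ 0.0065 -0.0034 -0.0024] turn [-0.0023  0.0033 -0.0323] shift after turn [ 0.0066 -0.0031 -0.0024]
```

View pics/w2.png

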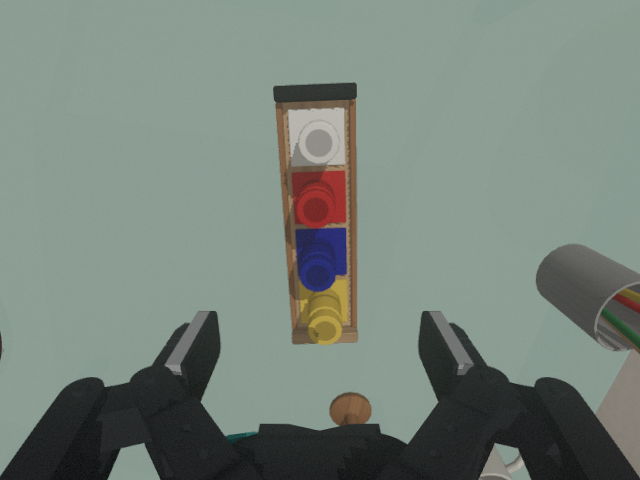

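Run:
```python
import cv2
s=cv2.imread('pics/w2.png')
cv2.imwrite('pics/w2c.png',cv2.resize(s[75:225,250:390],None,fx=4,fy=4,interpolation=cv2.INTER_CUBIC))
cv2.imwrite('pics/w2d.png',cv2.resize(s[215:365,250:390],None,fx=4,fy=4,interpolation=cv2.INTER_CUBIC))
```

```text
(no output)
```

View pics/w2c.png

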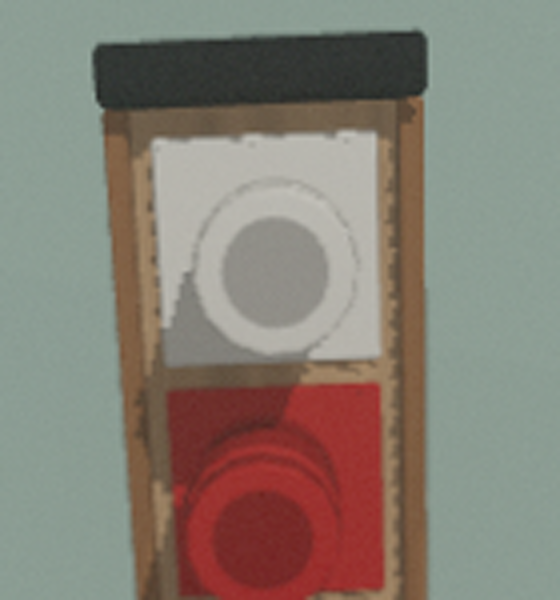

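View pics/w2d.png

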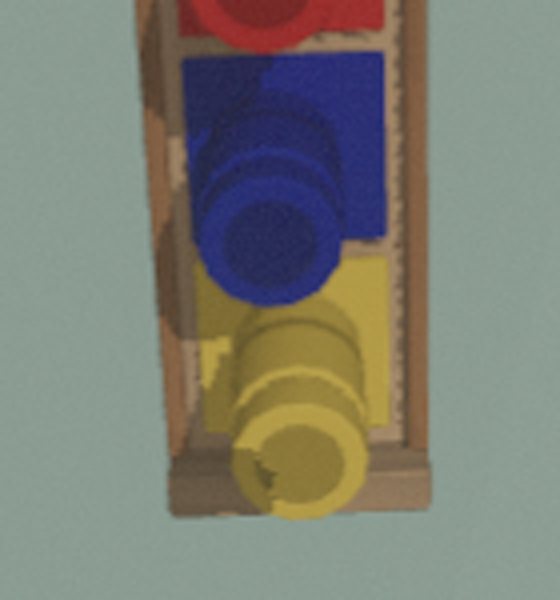

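Run:
```python
from h import *
np.set_printoptions(precision=4,suppress=True)
s=bot.observe();c=bot.camera("wrist")
q=ray(c,[(318.9,142.6),(316,209.5),(317.5,275.8),(325.2,330.8)],.074,s)[:,:2]
print(q,np.linalg.norm(np.diff(q,axis=0),axis=1))
w=ray(c,[(288.2,110),(344.3,108),(344.8,164.5),(291.5,166.3)],.014,s)[:,:2];print("white tile",w,w.mean(0),np.linalg.norm(w[1]-w[0]))
b=ray(c,[(295.8,229.7),(346,228),(346.5,274.5)],.014,s)[:,:2];bc=(b[0]+b[2])/2
d=w.mean(0)-bc;print("blue",b,bc,np.linalg.norm(d),np.arctan2(d[1],d[0]))
```

```text
[[0.4942 0.3077]
 [0.5014 0.252 ]
 [0.5134 0.1904]
 [0.531  0.1333]] [0.0561 0.0628 0.0597]
white tile [[0.4606 0.3287]
 [0.5129 0.3397]
 [0.5238 0.2874]
 [0.4717 0.2764]] [0.4922 0.3081] 0.053498720490098406
blue [[0.4861 0.2116]
 [0.5379 0.2226]
 [0.5491 0.17  ]] [0.5176 0.1908] 0.11996727245731727 1.7837000968694223
```

```bash
python3 -c "
from h import *
go([.494,.308,.026],1.784)"
```

```text
pos [0.5055 0.2436 0.2287] rpy [-3.1395e+00  3.1000e-03  1.7443e+00] t 4.15 F [ 0.4 -0.3  0.3] gap 1.0
shift now axes [6.610e-02 2.000e-04 2.025e-01] turn [-0.0021  0.0031 -0.0397] shift after turn [0.0654 0.0024 0.2027]
```

```bash
python3 -m creep '0 0 0 -0.002 0.003 -0.035 1;0.03 0 0 0 0 0 1;0.03 0 0 0 0 0 1;0.003 0.001 0.04 0 0 0 1;0 0 0.04 0 0 0 1;0 0 0 0 0 0 1'; python3 -c "
from h import *
go([.494,.308,.026],1.784)"
```

```text
time: 4.75
ee_pos: [0.4973, 0.2974, 0.1491]
eef_rot: [3.138, 0.001, 1.766]
ft_force: [-0.8, -1.0, 0.2]
finger_gap: 1.004
pos [0.4973 0.2974 0.1491] rpy [3.1376e+00 8.0000e-04 1.7664e+00] t 4.75 F [-0.8 -1.   0.2] gap 1.004
shift now axes [ 0.0111 -0.0016  0.1231] turn [ 0.004   0.0009 -0.0176] shift after turn [ 0.0111 -0.001   0.1231]
```

```bash
python3 -m creep '0.009 -0.001 0 0 0 -0.015 1;0.002 0 0.035 0 0 0 1;0 0 0.03 0 0 0 1;0 0 0 0 0 0 1'; python3 -c "
from h import *
go([.494,.308,.026],1.784)"
```

```text
time: 5.15
ee_pos: [0.4991, 0.3077, 0.0904]
eef_rot: [3.129, -0.001, 1.779]
ft_force: [-0.5, 0.9, 0.2]
finger_gap: 1.001
pos [0.4991 0.3077 0.0904] rpy [ 3.1293e+00 -9.0000e-04  1.7790e+00] t 5.15 F [-0.5  0.9  0.2] gap 1.001
shift now axes [ 0.0013 -0.0057  0.0644] turn [ 0.0123 -0.0009 -0.005 ] shift after turn [ 0.0014 -0.0049  0.0644]
```

```bash
python3 -m creep '0.001 -0.005 0.01 0.012 0 0 1;0 0 0.025 0 0 0 1;0 0 0.02 0 0 0 1;0 0 0 0 0 0 1'; python3 -c "
from h import *
go([.494,.308,.026],1.784)"
```

```text
time: 5.55
ee_pos: [0.4988, 0.3096, 0.0421]
eef_rot: [3.133, -0.003, 1.778]
ft_force: [-0.0, 0.3, -0.1]
finger_gap: 0.999
pos [0.4988 0.3096 0.0421] rpy [ 3.133  -0.0035  1.7784] t 5.55 F [-0.   0.3 -0.1] gap 0.999
shift now axes [-0.0006 -0.0051  0.016 ] turn [ 0.0086 -0.0034 -0.0056] shift after turn [-0.0005 -0.005   0.0161]
```

```bash
python3 -m creep '0 -0.005 0.014 0.008 -0.003 0 1;0 0 0 0 0 0 1;0 0 0 0 0 0 1'; python3 -c "
from h import *
go([.494,.308,.026],1.784)
c=bot.camera('wrist');cv2.imwrite('pics/w3.png',c['image'][:,:,::-1])"
```

```text
time: 5.85
ee_pos: [0.4957, 0.3096, 0.031]
eef_rot: [3.137, -0.001, 1.778]
ft_force: [0.5, -0.1, 0.9]
finger_gap: 1.001
pos [0.4957 0.3096 0.031 ] rpy [ 3.1375e+00 -1.3000e-03  1.7785e+00] t 5.85 F [ 0.5 -0.1  0.9] gap 1.001
shift now axes [-0.0012 -0.0021  0.005 ] turn [ 0.0041 -0.0013 -0.0055] shift after turn [-0.0012 -0.002   0.005 ]
```

View pics/w3.png

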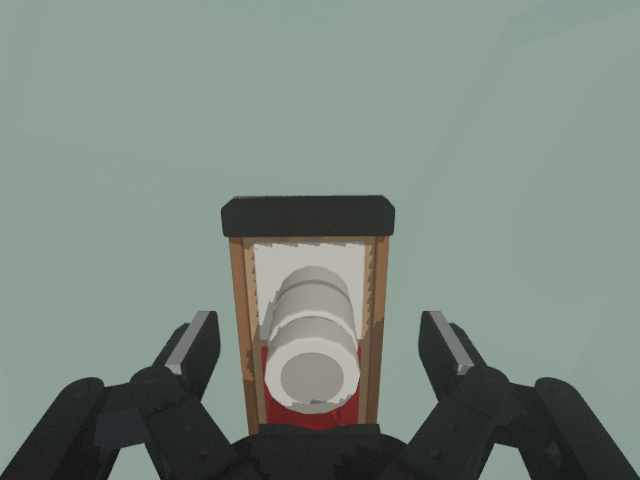

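```bash
python3 -m creep '-0.001 -0.003 0.006 0.004 -0.001 -0.004 1;0 0 0 0 0 0 1;0 0 0 0 0 0 0.2;0 0 0 0 0 0 -0.3;0 0 0 0 0 0 -0.6;0 0 0 0 0 0 -0.6;0 0 0 0 0 0 -0.6;0 0 0 0 0 0 -0.6' 35; python3 -c "
from h import *
go([.494,.308,.15],1.784)
c=bot.camera('wrist');cv2.imwrite('pics/w4.png',c['image'][:,:,::-1])"
```

```text
time: 6.7
ee_pos: [0.4935, 0.3082, 0.026]
eef_rot: [3.14, -0.001, 1.783]
ft_force: [0.1, -0.6, -0.1]
finger_gap: 0.41
pos [0.4935 0.3082 0.026 ] rpy [ 3.1401e+00 -6.0000e-04  1.7828e+00] t 6.7 F [ 0.1 -0.6 -0.1] gap 0.41
shift now axes [-0.0002  0.0006 -0.124 ] turn [ 0.0015 -0.0006 -0.0012] shift after turn [-0.0003  0.0005 -0.124 ]
```

View pics/w4.png

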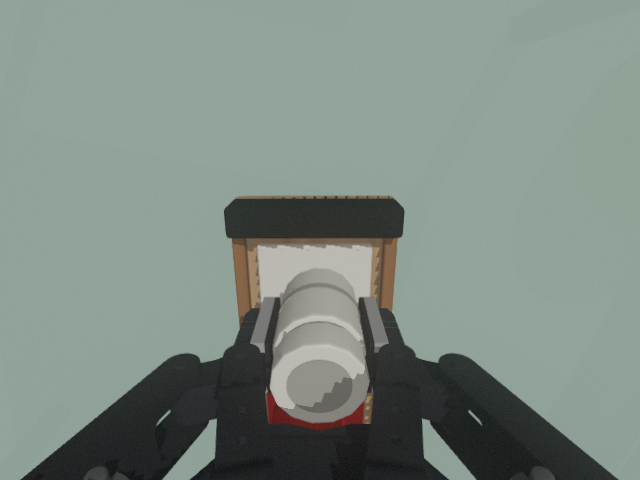

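```bash
python3 -m creep '0 0 -0.01 0.001 0 0 -0.6;0 0 -0.025 0 0 0 -0.6;0 0 -0.04 0 0 0 -0.6;0 0 -0.04 0 0 0 -0.6;0 0 -0.01 0 0 0 -0.6;0 0 0 0 0 0 -0.6'; python3 -c "
from h import *
go([.548,-.3025,.14],2.04)"
```

```text
time: 7.35
ee_pos: [0.4923, 0.3075, 0.1572]
eef_rot: [-3.14, -0.0, 1.783]
ft_force: [0.1, 0.2, -1.8]
finger_gap: 0.413
pos [0.4923 0.3075 0.1572] rpy [-3.1395e+00 -1.0000e-04  1.7827e+00] t 7.35 F [ 0.1  0.2 -1.8] gap 0.413
shift now axes [-0.6081 -0.0738  0.0173] turn [-0.002  -0.0004 -0.2573] shift after turn [-0.5693 -0.2261  0.0172]
```

```bash
python3 -m creep '-0.015 -0.002 0 0 0 0 -0.6;-0.03 -0.004 0 0 0 0 -0.6;-0.045 -0.005 0 0 0 0 -0.6;-0.045 -0.006 0 0 0 0 -0.6;-0.045 -0.006 0 0 0 0 -0.6;-0.045 -0.006 0 0 0 0 -0.6;-0.045 -0.006 0 0 0 0 -0.6;-0.045 -0.006 0 0 0 0 -0.6;-0.045 -0.006 0 0 0 0 -0.6;-0.045 -0.006 0 0 0 0 -0.6;-0.045 -0.006 0 0 0 0 -0.6;-0.045 -0.006 0 0 0 0 -0.6;-0.04 -0.005 0 0 0 0 -0.6;-0.03 -0.004 0 0 0 0 -0.6;-0.02 0 0 0 0 0 -0.6;0 0 0 0 0 -0.08 -0.6;0 0 0 0 0 -0.1 -0.6;0 0 0 0 0 -0.07 -0.6;0 0 0 0 0 0 -0.6'; python3 -c "
from h import *
go([.548,-.3025,.14],2.04)"
```

```text
time: 9.25
ee_pos: [0.5195, -0.3122, 0.1272]
eef_rot: [-3.109, -0.029, 2.036]
ft_force: [0.3, 0.2, -0.4]
finger_gap: 0.41
pos [ 0.5195 -0.3122  0.1272] rpy [-3.1093 -0.0288  2.0361] t 9.25 F [ 0.3  0.2 -0.4] gap 0.41
shift now axes [-0.0038  0.0294 -0.0138] turn [-0.0322 -0.0289 -0.0035] shift after turn [-0.0043  0.0298 -0.0128]
```

```bash
python3 -m creep '-0.002 0.015 -0.006 -0.032 -0.029 -0.003 -0.6;-0.002 0.013 0 0 0 0 -0.6;0 0 0 0 0 0 -0.6;0 0 0 0 0 0 -0.6'
python3 - <<'E'
from h import *
go([.548,-.3025,.05],2.04)
c=bot.camera('wrist');cv2.imwrite('pics/w5.png',c['image'][:,:,::-1])
E
```

```text
time: 9.65
ee_pos: [0.544, -0.3026, 0.1287]
eef_rot: [-3.137, -0.006, 2.032]
ft_force: [-0.0, 0.5, -0.0]
finger_gap: 0.411
pos [ 0.544  -0.3026  0.1287] rpy [-3.1371 -0.0059  2.0322] t 9.65 F [-0.   0.5 -0. ] gap 0.411
shift now axes [-0.0021  0.004   0.0787] turn [-0.0045 -0.006  -0.0078] shift after turn [-0.0017  0.0037  0.0787]
```

View pics/w5.png

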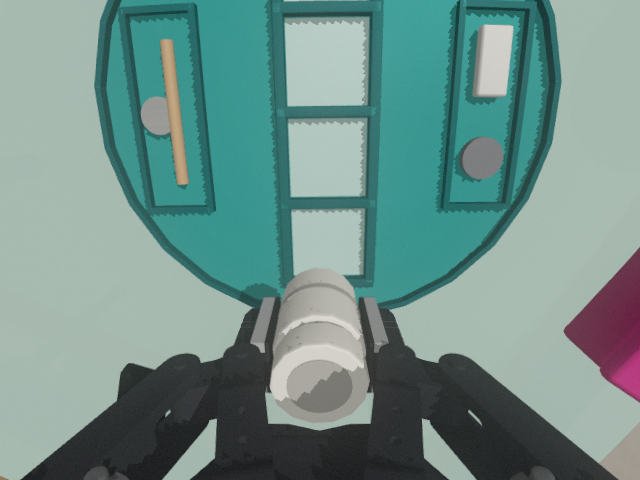

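Run:
```python
from h import *
s=bot.observe();c=bot.camera('wrist');o=[.5075,-.2224,.0]
im=c["image"][:,:,::-1].copy()
for y in (.03,-.03,-.09):
    P=pt(o,2.04-np.pi/2,[[a,y+b,.034] for a,b in((-.0265,-.0265),(.0265,-.0265),(.0265,.0265),(-.0265,.0265))])
    cv2.polylines(im,[proj(c,P,s).round().astype(int)],True,(0,0,255),1)
cv2.imwrite('pics/w5p.png',im[:320])
```

```text
(no output)
```

View pics/w5p.png

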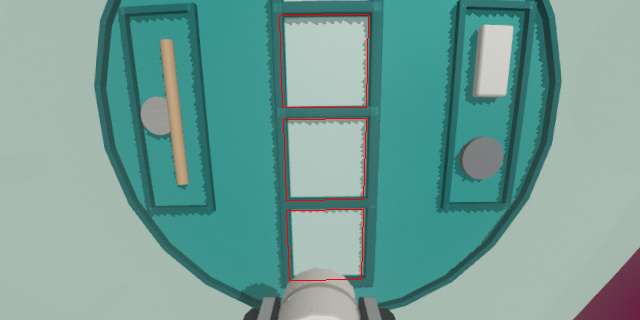

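```bash
python3 -m creep '-0.001 0.004 0.01 -0.004 -0.006 -0.007 -0.6;0 0 0.025 0 0 0 -0.6;0 0 0.025 0 0 0 -0.6;0 0 0.003 0 0 0 -0.6;0 0 0 0 0 0 -0.6'
python3 - <<'E'
from h import *
go([.548,-.3025,.039],2.04)
E
```

```text
time: 10.25
ee_pos: [0.5482, -0.3022, 0.0624]
eef_rot: [3.142, 0.001, 2.04]
ft_force: [0.0, -0.8, -0.5]
finger_gap: 0.413
pos [ 0.5482 -0.3022  0.0624] rpy [3.1415e+00 1.5000e-03 2.0396e+00] t 10.25 F [ 0.  -0.8 -0.5] gap 0.413
shift now axes [-0.0002 -0.0003  0.0234] turn [ 0.0001  0.0015 -0.0004] shift after turn [-0.0002 -0.0003  0.0234]
```

```bash
python3 -m creep '0 0 0.012 0 0.001 0 -0.6;0 0 0.008 0 0 0 -0.6;0 0 0.002 0 0 0 -0.6;0 0 0 0 0 0 -0.6'
python3 - <<'E'
from h import *
go([.548,-.3025,.038],2.04)
E
```

```text
time: 10.65
ee_pos: [0.5493, -0.3031, 0.0406]
eef_rot: [3.14, 0.003, 2.04]
ft_force: [0.5, -0.1, -0.5]
finger_gap: 0.409
pos [ 0.5493 -0.3031  0.0406] rpy [3.1402e+00 3.0000e-03 2.0396e+00] t 10.65 F [ 0.5 -0.1 -0.5] gap 0.409
shift now axes [ 0.0011 -0.0009  0.0026] turn [ 0.0014  0.003  -0.0004] shift after turn [ 0.0011 -0.0009  0.0026]
```

```bash
python3 -m creep '0.001 -0.001 0.0025 0.001 0.003 0 -0.6;0 0 0.001 0 0 0 -0.6;0 0 0 0 0 0 -0.6'
python3 - <<'E'
from h import *
go([.548,-.3025,.038],2.04)
E
```

```text
time: 10.95
ee_pos: [0.5483, -0.3029, 0.0382]
eef_rot: [3.141, 0.001, 2.04]
ft_force: [-0.4, 0.8, -1.2]
finger_gap: 0.411
pos [ 0.5483 -0.3029  0.0382] rpy [3.1407e+00 8.0000e-04 2.0397e+00] t 10.95 F [-0.4  0.8 -1.2] gap 0.411
shift now axes [ 0.0004 -0.0001  0.0002] turn [ 0.0009  0.0008 -0.0003] shift after turn [ 0.0004 -0.0001  0.0002]
```

```bash
python3 -m creep '0 0 0.001 0 0 0 -0.6;0 0 0.0005 0 0 0 -0.6;0 0 0 0 0 0 -0.6'
python3 - <<'E'
from h import *
go([.548,-.3025,.038],2.04)
E
```

```text
time: 11.25
ee_pos: [0.5487, -0.3031, 0.0382]
eef_rot: [3.14, 0.002, 2.04]
ft_force: [0.2, 0.0, -0.7]
finger_gap: 0.412
pos [ 0.5487 -0.3031  0.0382] rpy [3.1400e+00 2.1000e-03 2.0398e+00] t 11.25 F [ 0.2  0.  -0.7] gap 0.412
shift now axes [ 0.0008 -0.0003  0.0002] turn [ 0.0016  0.0021 -0.0002] shift after turn [ 0.0008 -0.0003  0.0002]
```

```bash
python3 -m creep '0 0 0.002 0 0 0 -0.6;0 0 0.002 0 0 0 -0.6'
python3 - <<'E'
from h import *
go([.548,-.3025,.038],2.04)
E
```

```text
time: 11.45
ee_pos: [0.5498, -0.3031, 0.0378]
eef_rot: [3.138, 0.004, 2.041]
ft_force: [-6.2, 7.1, 26.9]
finger_gap: 0.406
pos [ 0.5498 -0.3031  0.0378] rpy [3.1379 0.0042 2.0406] t 11.45 F [-6.2  7.1 26.9] gap 0.406
shift now axes [ 0.0013 -0.0013 -0.0002] turn [0.0037 0.0042 0.0006] shift after turn [ 0.0013 -0.0013 -0.0002]
```

```bash
python3 -m creep '0 0 -0.0005 0 0 0 -0.5;0 0 0 0 0 0 -0.15;0 0 0 0 0 0 0.2;0 0 0 0 0 0 0.6;0 0 0 0 0 0 1;0 0 0 0 0 0 1;0 0 0 0 0 0 1'
python3 - <<'E'
from h import *
go([.548,-.3025,.16],2.04)
c=bot.camera('wrist');cv2.imwrite('pics/w6.png',c['image'][:,:,::-1])
E
```

```text
time: 12.15
ee_pos: [0.5503, -0.3035, 0.0383]
eef_rot: [3.137, 0.005, 2.041]
ft_force: [0.1, 0.5, 0.1]
finger_gap: 0.999
pos [ 0.5503 -0.3035  0.0383] rpy [3.1372 0.0053 2.0405] t 12.15 F [0.1 0.5 0.1] gap 0.999
shift now axes [ 0.0013 -0.0011 -0.1217] turn [0.0044 0.0053 0.0005] shift after turn [ 0.0019 -0.0016 -0.1217]
```

View pics/w6.png

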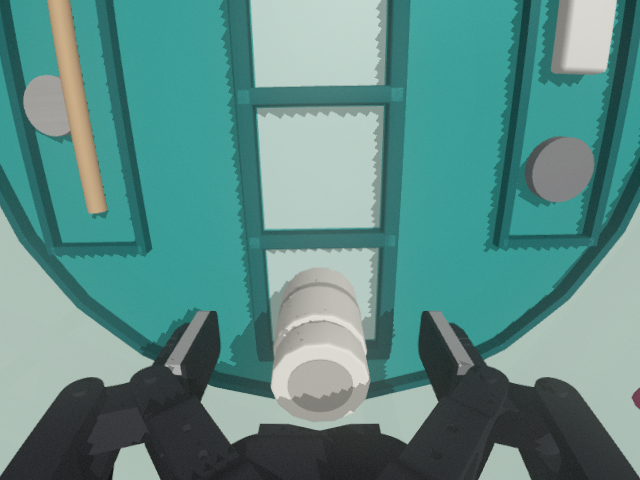

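```bash
python3 -m creep '0.001 -0.001 -0.02 0.004 0.005 0 1;0 0 -0.04 0 0 0 1;0 0 -0.04 0 0 0 1;0 0 -0.02 0 0 0 1;0 0 0 0 0 0.12 1;0 0 0 0 0 0.12 1;0.03 0.004 0 0 0 0 1;0.043 0.006 0 0 0 0 1;0.043 0.006 0 0 0 0 1;0.043 0.006 0 0 0 0 1;0.043 0.006 0 0 0 0 1;0.043 0.006 0 0 0 0 1;0.043 0.006 0 0 0 0 1;0.043 0.006 0 0 0 0 1;0.043 0.006 0 0 0 0 1;0.043 0.005 0 0 0 0 1;0.043 0.005 0 0 0 0 1;0.043 0.005 0 0 0 0 1;0.03 0.004 0 0 0 0 1;0 0 0 0 0 0 1'
python3 - <<'E'
from h import *
go([.5014,.252,.14],1.784)
E
```

```text
time: 14.2
ee_pos: [0.5012, 0.2517, 0.1629]
eef_rot: [3.136, 0.002, 1.786]
ft_force: [-0.9, -0.5, 0.1]
finger_gap: 1.001
pos [0.5012 0.2517 0.1629] rpy [3.1358e+00 1.5000e-03 1.7857e+00] t 14.2 F [-0.9 -0.5  0.1] gap 1.001
shift now axes [0.0003 0.0002 0.0229] turn [0.0058 0.0015 0.0018] shift after turn [0.0002 0.0003 0.0229]
```

Red is lined up, so I'm descending.

```bash
python3 -m creep '0 0 0.02 0.006 0.001 0 1;0 0 0.04 0 0 0 1;0 0 0.03 0 0 0 1;0 0 0 0 0 0 1'
python3 - <<'E'
from h import *
go([.5014,.252,.026],1.784)
c=bot.camera('wrist');cv2.imwrite('pics/w7.png',c['image'][:,:,::-1])
E
```

```text
time: 14.6
ee_pos: [0.5025, 0.2519, 0.0718]
eef_rot: [3.138, 0.001, 1.788]
ft_force: [-1.8, -0.2, 1.1]
finger_gap: 0.999
pos [0.5025 0.2519 0.0718] rpy [3.1381e+00 8.0000e-04 1.7883e+00] t 14.6 F [-1.8 -0.2  1.1] gap 0.999
shift now axes [ 0.0004 -0.0012  0.0458] turn [0.0035 0.0008 0.0043] shift after turn [ 0.0004 -0.0011  0.0458]
```

View pics/w7.png

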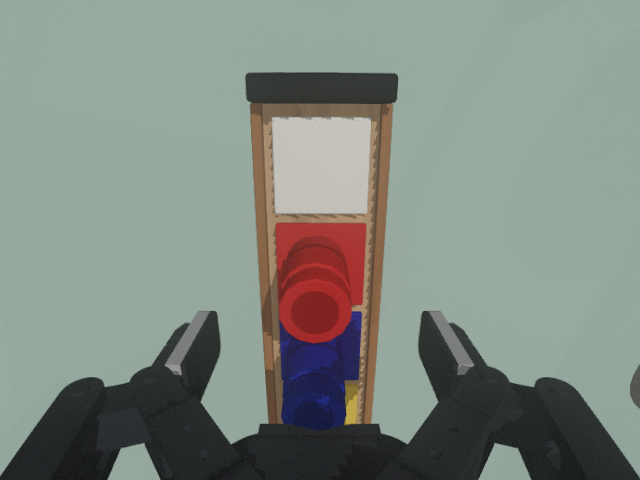

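```bash
python3 -m creep '0 -0.001 0.025 0.003 0.001 0.004 1;0 0 0.014 0 0 0 1;0 0 0.004 0 0 0 1;0 0 0 0 0 0 1'
python3 - <<'E'
from h import *
go([.5014,.252,.026],1.784)
E
```

```text
time: 15.05
ee_pos: [0.5071, 0.252, 0.0353]
eef_rot: [3.132, -0.001, 1.783]
ft_force: [0.1, 0.5, 0.8]
finger_gap: 0.999
pos [0.5071 0.252  0.0353] rpy [ 3.1317e+00 -1.0000e-03  1.7827e+00] t 15.05 F [0.1 0.5 0.8] gap 0.999
shift now axes [ 0.0012 -0.0056  0.0092] turn [ 0.0099 -0.001  -0.0013] shift after turn [ 0.0012 -0.0055  0.0093]
```

```bash
python3 -m creep '0.001 -0.005 0.008 0.01 -0.001 0 1;0 -0.001 0.003 0 0 0 1;0 0 0 0 0 0 1'
python3 - <<'E'
from h import *
go([.5014,.252,.026],1.784)
c=bot.camera('wrist');cv2.imwrite('pics/w8.png',c['image'][:,:,::-1])
E
```

```text
time: 15.35
ee_pos: [0.5022, 0.2523, 0.0259]
eef_rot: [3.139, -0.0, 1.783]
ft_force: [0.2, -0.9, 1.0]
finger_gap: 1.003
pos [0.5022 0.2523 0.0259] rpy [ 3.1389e+00 -4.0000e-04  1.7828e+00] t 15.35 F [ 0.2 -0.9  1. ] gap 1.003
shift now axes [-0.0001 -0.0009 -0.0001] turn [ 0.0026 -0.0004 -0.0012] shift after turn [-0.0001 -0.0009 -0.0001]
```

View pics/w8.png

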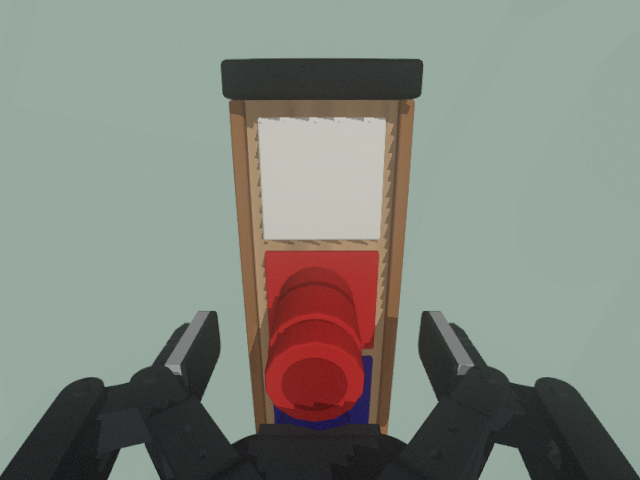

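```bash
python3 -m creep '0 -0.001 0 0.002 0 0 0.2;0 0 0 0 0 0 -0.3;0 0 0 0 0 0 -0.6;0 0 0 0 0 0 -0.6;0 0 0 0 0 0 -0.6;0 0 0 0 0 0 -0.6;0 0 0 0 0 0 -0.6' 35; python3 -c "
from h import *
go([.501,.252,.026],1.784)"
```

```text
time: 16.1
ee_pos: [0.5016, 0.2522, 0.0269]
eef_rot: [3.14, -0.0, 1.783]
ft_force: [-1.3, -1.1, 1.3]
finger_gap: 0.414
pos [0.5016 0.2522 0.0269] rpy [ 3.1402e+00 -4.0000e-04  1.7830e+00] t 16.1 F [-1.3 -1.1  1.3] gap 0.414
shift now axes [-0.0001 -0.0006  0.0009] turn [ 0.0014 -0.0004 -0.001 ] shift after turn [-0.0001 -0.0006  0.0009]
```

```bash
python3 -m creep '0 0 -0.01 0.001 0 0 -0.6;0 0 -0.025 0 0 0 -0.6;0 0 -0.04 0 0 0 -0.6;0 0 -0.04 0 0 0 -0.6;0 0 -0.01 0 0 0 -0.6;0 0 0 0 0 0 -0.6'; python3 -c "
from h import *
go([.521,-.249,.15],1.784)"
```

```text
time: 16.7
ee_pos: [0.5005, 0.2518, 0.1582]
eef_rot: [-3.14, -0.0, 1.783]
ft_force: [-0.3, -0.2, -0.1]
finger_gap: 0.412
pos [0.5005 0.2518 0.1582] rpy [-3.1398e+00 -2.0000e-04  1.7830e+00] t 16.7 F [-0.3 -0.2 -0.1] gap 0.412
shift now axes [-0.4938 -0.0854  0.0082] turn [-0.0018 -0.0002 -0.001 ] shift after turn [-0.4938 -0.0859  0.0082]
```

```bash
python3 -m creep '-0.015 -0.002 0 0 0 0 -0.6;-0.03 -0.004 0 0 0 0 -0.6;-0.042 -0.005 0 0 0 0 -0.6;-0.042 -0.005 0 0 0 0 -0.6;-0.042 -0.005 0 0 0 0 -0.6;-0.042 -0.005 0 0 0 0 -0.6;-0.042 -0.005 0 0 0 0 -0.6;-0.042 -0.005 0 0 0 0 -0.6;-0.042 -0.005 0 0 0 0 -0.6;-0.042 -0.005 0 0 0 0 -0.6;-0.042 -0.005 0 0 0 0 -0.6;-0.04 -0.005 0 0 0 0 -0.6;-0.025 -0.004 0 0 0 0 -0.6;0 0 0 0 0 -0.08 -0.6;0 0 0 0 0 -0.1 -0.6;0 0 0 0 0 -0.07 -0.6;0 0 0 0 0 0 -0.6'; python3 -c "
from h import *
go([.521,-.249,.14],2.04)"
```

```text
time: 18.4
ee_pos: [0.5252, -0.2667, 0.1315]
eef_rot: [-3.112, -0.025, 2.037]
ft_force: [0.0, 0.2, -0.5]
finger_gap: 0.411
pos [ 0.5252 -0.2667  0.1315] rpy [-3.1122 -0.025   2.0371] t 18.4 F [ 0.   0.2 -0.5] gap 0.411
shift now axes [ 0.0179  0.004  -0.0082] turn [-0.0294 -0.025  -0.0025] shift after turn [ 0.0177  0.0043 -0.0085]
```

```bash
python3 -m creep '0.008 0.002 -0.003 -0.029 -0.025 -0.002 -0.6;0.009 0.002 0 0 0 0 -0.6;0 0 0 0 0 0 -0.6;0 0 0 0 0 0 -0.6'
python3 - <<'E'
from h import *
go([.521,-.249,.05],2.04)
s=bot.observe();c=bot.camera('wrist');o=[.5075,-.2224,.0]
im=c["image"][:,:,::-1].copy()
for y in (.09,.03,-.03,-.09):
    P=pt(o,2.04-np.pi/2,[[a,y+b,.034] for a,b in((-.0265,-.0265),(.0265,-.0265),(.0265,.0265),(-.0265,.0265))])
    cv2.polylines(im,[proj(c,P,s).round().astype(int)],True,(0,0,255),1)
cv2.imwrite('pics/w9.png',im)
E
```

```text
time: 18.8
ee_pos: [0.5179, -0.249, 0.131]
eef_rot: [-3.137, -0.005, 2.032]
ft_force: [0.3, -0.8, -0.2]
finger_gap: 0.412
pos [ 0.5179 -0.249   0.131 ] rpy [-3.1373 -0.0052  2.0323] t 18.8 F [ 0.3 -0.8 -0.2] gap 0.412
shift now axes [-0.0018  0.0031  0.081 ] turn [-0.0043 -0.0052 -0.0077] shift after turn [-0.0014  0.0028  0.081 ]
```

View pics/w9.png

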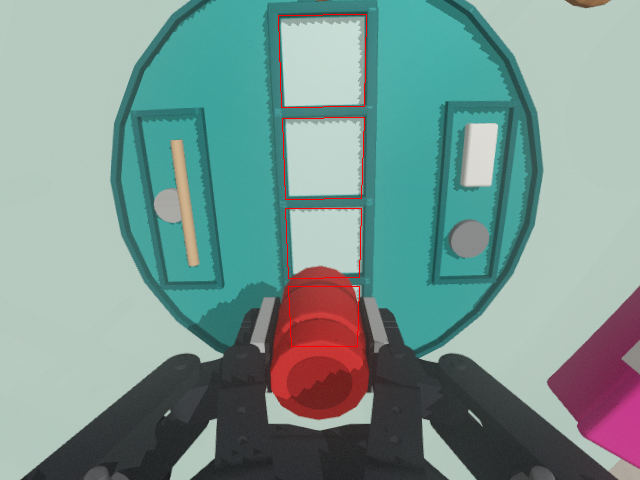

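```bash
python3 -m creep '-0.001 0.003 0.01 -0.004 -0.005 -0.007 -0.6;0 0 0.025 0 0 0 -0.6;0 0 0.025 0 0 0 -0.6;0 0 0.004 0 0 0 -0.6;0 0 0 0 0 0 -0.6'
python3 - <<'E'
from h import *
go([.521,-.249,.040],2.04)
E
```

```text
time: 19.35
ee_pos: [0.523, -0.2496, 0.0634]
eef_rot: [3.141, 0.002, 2.04]
ft_force: [-0.7, 0.4, -1.4]
finger_gap: 0.412
pos [ 0.523  -0.2496  0.0634] rpy [3.141e+00 1.700e-03 2.040e+00] t 19.35 F [-0.7  0.4 -1.4] gap 0.412
shift now axes [ 0.0015 -0.0016  0.0234] turn [0.0006 0.0017 0.    ] shift after turn [ 0.0015 -0.0016  0.0234]
```

```bash
python3 -m creep '0.001 -0.001 0.012 0.001 0.002 0 -0.6;0 0 0.008 0 0 0 -0.6;0 0 0.002 0 0 0 -0.6;0 0 0 0 0 0 -0.6'
python3 - <<'E'
from h import *
go([.521,-.249,.0385],2.04)
E
```

```text
time: 19.75
ee_pos: [0.523, -0.25, 0.0413]
eef_rot: [3.141, 0.002, 2.04]
ft_force: [0.2, -0.2, -0.9]
finger_gap: 0.412
pos [ 0.523  -0.25    0.0413] rpy [3.1408e+00 2.0000e-03 2.0401e+00] t 19.75 F [ 0.2 -0.2 -0.9] gap 0.412
shift now axes [ 0.0018 -0.0013  0.0028] turn [0.0008 0.002  0.0001] shift after turn [ 0.0018 -0.0013  0.0028]
```

```bash
python3 -m creep '0.001 -0.001 0.002 0.001 0.002 0 -0.6;0 0 0.001 0 0 0 -0.6;0 0 0 0 0 0 -0.6'
python3 - <<'E'
from h import *
go([.521,-.249,.0385],2.04)
E
```

```text
time: 20.05
ee_pos: [0.5221, -0.2499, 0.0391]
eef_rot: [3.141, 0.001, 2.04]
ft_force: [0.3, -1.3, -0.5]
finger_gap: 0.41
pos [ 0.5221 -0.2499  0.0391] rpy [3.1411e+00 1.1000e-03 2.0401e+00] t 20.05 F [ 0.3 -1.3 -0.5] gap 0.41
shift now axes [ 0.0013 -0.0005  0.0006] turn [0.0005 0.0011 0.0001] shift after turn [ 0.0013 -0.0005  0.0006]
```

```bash
python3 -m creep '0 0 0.001 0 0 0 -0.6;0 0 0 0 0 0 -0.5;0 0 0 0 0 0 -0.15;0 0 0 0 0 0 0.2;0 0 0 0 0 0 0.6;0 0 0 0 0 0 1;0 0 0 0 0 0 1;0 0 0 0 0 0 1'
python3 - <<'E'
from h import *
go([.521,-.249,.16],2.04)
c=bot.camera('wrist');cv2.imwrite('pics/w10.png',c['image'][:,:,::-1])
E
```

```text
time: 20.85
ee_pos: [0.523, -0.2505, 0.0395]
eef_rot: [3.14, 0.003, 2.04]
ft_force: [-0.2, 0.4, 0.2]
finger_gap: 1.002
pos [ 0.523  -0.2505  0.0395] rpy [3.1399 0.0033 2.0401] t 20.85 F [-0.2  0.4  0.2] gap 1.002
shift now axes [ 0.0018 -0.0009 -0.1205] turn [0.0017 0.0033 0.0001] shift after turn [ 0.0022 -0.0011 -0.1205]
```

View pics/w10.png

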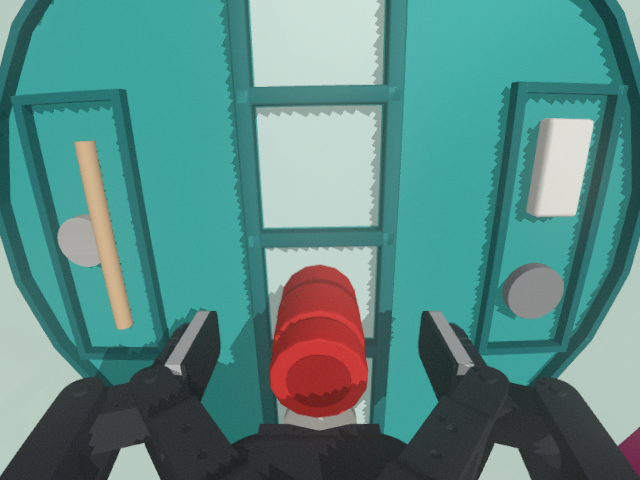

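```bash
python3 -m creep '0.001 -0.001 -0.02 0.002 0.003 0 1;0 0 -0.04 0 0 0 1;0 0 -0.04 0 0 0 1;0 0 -0.02 0 0 0 1;0 0 0 0 0 0.12 1;0 0 0 0 0 0.12 1;0.03 0.006 0 0 0 0 1;0.042 0.008 0 0 0 0 1;0.042 0.009 0 0 0 0 1;0.042 0.009 0 0 0 0 1;0.042 0.009 0 0 0 0 1;0.042 0.009 0 0 0 0 1;0.042 0.009 0 0 0 0 1;0.042 0.009 0 0 0 0 1;0.042 0.008 0 0 0 0 1;0.038 0.007 0 0 0 0 1;0.015 0.004 0 0 0 0 1;0 0 0 0 0 0 1'
python3 - <<'E'
from h import *
go([.5134,.1904,.14],1.784)
E
```

```text
time: 22.7
ee_pos: [0.5158, 0.1932, 0.1644]
eef_rot: [3.138, 0.002, 1.786]
ft_force: [0.7, -0.7, -0.3]
finger_gap: 1.001
pos [0.5158 0.1932 0.1644] rpy [3.1378e+00 1.7000e-03 1.7863e+00] t 22.7 F [ 0.7 -0.7 -0.3] gap 1.001
shift now axes [-0.0022 -0.003   0.0244] turn [0.0038 0.0017 0.0023] shift after turn [-0.0022 -0.0029  0.0244]
```

```bash
python3 -m creep '-0.002 -0.003 0.02 0.004 0.002 0.002 1;0 0 0.04 0.002 0 0 1;0 0 0.03 0 0 0 1;0 0 0 0 0 0 1'
python3 - <<'E'
from h import *
go([.5134,.1904,.026],1.784)
E
```

```text
time: 23.1
ee_pos: [0.5146, 0.189, 0.0732]
eef_rot: [3.141, 0.001, 1.785]
ft_force: [-0.9, 1.0, 0.7]
finger_gap: 0.997
pos [0.5146 0.189  0.0732] rpy [3.1406e+00 6.0000e-04 1.7848e+00] t 23.1 F [-0.9  1.   0.7] gap 0.997
shift now axes [ 0.0016 -0.0009  0.0472] turn [0.001  0.0006 0.0008] shift after turn [ 0.0016 -0.0008  0.0472]
```

```bash
python3 -m creep '0.001 -0.002 0.025 0.002 0.001 0 1;0 -0.002 0.014 0.003 0 0 1;0 0 0.004 0 0 0 1;0 0 0 0 0 0 1'
python3 - <<'E'
from h import *
go([.5134,.1904,.026],1.784)
c=bot.camera('wrist');cv2.imwrite('pics/w11.png',c['image'][:,:,::-1])
E
```

```text
time: 23.5
ee_pos: [0.5128, 0.1872, 0.0328]
eef_rot: [-3.141, 0.0, 1.782]
ft_force: [-0.4, -0.8, -0.3]
finger_gap: 0.999
pos [0.5128 0.1872 0.0328] rpy [-3.1406e+00  1.0000e-04  1.7823e+00] t 23.5 F [-0.4 -0.8 -0.3] gap 0.999
shift now axes [0.003  0.0013 0.0068] turn [-0.001   0.0001 -0.0017] shift after turn [0.003  0.0013 0.0068]
```

View pics/w11.png

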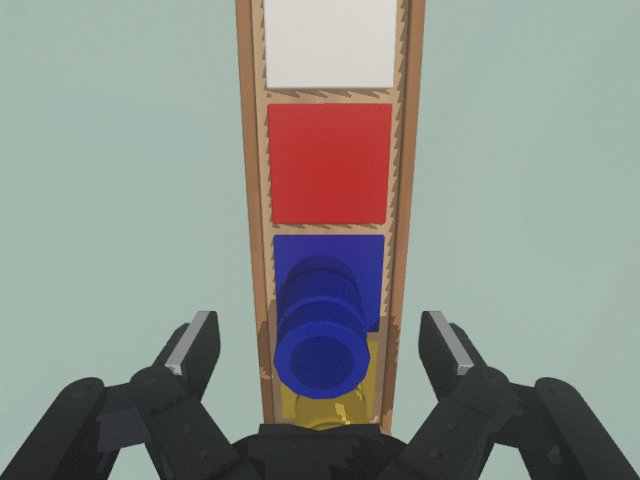

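```bash
python3 -m creep '0.003 0.001 0.007 0 0 -0.001 1;0 0 0.001 0 0 0 1;0 0 0 0 0 0 1'
python3 - <<'E'
from h import *
go([.5134,.1904,.026],1.784)
E
```

```text
time: 23.85
ee_pos: [0.5155, 0.1912, 0.027]
eef_rot: [3.138, 0.0, 1.784]
ft_force: [0.2, -0.1, -0.4]
finger_gap: 0.999
pos [0.5155 0.1912 0.027 ] rpy [3.1378e+00 1.0000e-04 1.7835e+00] t 23.85 F [ 0.2 -0.1 -0.4] gap 0.999
shift now axes [-0.0003 -0.0022  0.001 ] turn [ 0.0038  0.0001 -0.0005] shift after turn [-0.0003 -0.0022  0.001 ]
```

```bash
python3 -m creep '0 -0.002 0.001 0.003 0 0 1;0 0 0 0 0 0 0.2;0 0 0 0 0 0 -0.3;0 0 0 0 0 0 -0.6;0 0 0 0 0 0 -0.6;0 0 0 0 0 0 -0.6;0 0 0 0 0 0 -0.6;0 0 0 0 0 0 -0.6' 35; python3 -c "
from h import *
go([.5134,.1904,.026],1.784)"
```

```text
time: 24.65
ee_pos: [0.5137, 0.191, 0.0267]
eef_rot: [3.14, 0.0, 1.784]
ft_force: [-0.7, 0.5, 0.8]
finger_gap: 0.41
pos [0.5137 0.191  0.0267] rpy [3.1401e+00 1.0000e-04 1.7839e+00] t 24.65 F [-0.7  0.5  0.8] gap 0.41
shift now axes [-0.0005 -0.0004  0.0007] turn [ 0.0014  0.0001 -0.0001] shift after turn [-0.0005 -0.0004  0.0007]
```

```bash
python3 -m creep '0 0 -0.01 0.001 0 0 -0.6;0 0 -0.025 0 0 0 -0.6;0 0 -0.04 0 0 0 -0.6;0 0 -0.04 0 0 0 -0.6;0 0 -0.01 0 0 0 -0.6;0 0 0 0 0 0 -0.6'; python3 -c "
from h import *
go([.494,-.1955,.15],1.784)"
```

```text
time: 25.25
ee_pos: [0.5124, 0.1906, 0.1579]
eef_rot: [-3.139, 0.0, 1.784]
ft_force: [0.2, 0.9, -1.9]
finger_gap: 0.412
pos [0.5124 0.1906 0.1579] rpy [-3.1393e+00  2.0000e-04  1.7838e+00] t 25.25 F [ 0.2  0.9 -1.9] gap 0.412
shift now axes [-0.3735 -0.0995  0.0082] turn [-0.0023  0.0002 -0.0002] shift after turn [-0.3735 -0.0996  0.0079]
```

```bash
python3 -m creep '-0.015 -0.003 0 0 0 0 -0.6;-0.03 -0.006 0 0 0 0 -0.6;-0.042 -0.009 0 0 0 0 -0.6;-0.042 -0.009 0 0 0 0 -0.6;-0.042 -0.01 0 0 0 0 -0.6;-0.042 -0.01 0 0 0 0 -0.6;-0.042 -0.01 0 0 0 0 -0.6;-0.042 -0.01 0 0 0 0 -0.6;-0.04 -0.009 0 0 0 0 -0.6;-0.02 -0.004 0 0 0 0 -0.6;0 0 0 0 0 -0.08 -0.6;0 0 0 0 0 -0.1 -0.6;0 0 0 0 0 -0.07 -0.6;0 0 0 0 0 0 -0.6'; python3 -c "
from h import *
go([.494,-.1955,.14],2.04)"
```

```text
time: 26.65
ee_pos: [0.4933, -0.1969, 0.138]
eef_rot: [-3.117, -0.019, 2.039]
ft_force: [0.4, 0.8, -1.0]
finger_gap: 0.406
pos [ 0.4933 -0.1969  0.138 ] rpy [-3.1171 -0.0194  2.0389] t 26.65 F [ 0.4  0.8 -1. ] gap 0.406
shift now axes [ 0.001   0.0013 -0.002 ] turn [-0.0245 -0.0194 -0.0008] shift after turn [ 0.0009  0.0013 -0.002 ]
```

```bash
python3 -m creep '0 0.001 0 -0.024 -0.019 -0.001 -0.6;0 0 0 0 0 0 -0.6;0 0 0 0 0 0 -0.6'
python3 - <<'E'
from h import *
go([.494,-.1955,.06],2.04)
s=bot.observe();c=bot.camera('wrist');o=[.5075,-.2224,.0]
im=c["image"][:,:,::-1].copy()
for y in (.09,.03,-.03,-.09):
    P=pt(o,2.04-np.pi/2,[[a,y+b,.034] for a,b in((-.0265,-.0265),(.0265,-.0265),(.0265,.0265),(-.0265,.0265))])
    cv2.polylines(im,[proj(c,P,s).round().astype(int)],True,(0,0,255),1)
cv2.imwrite('pics/w12.png',im)
E
```

```text
time: 26.95
ee_pos: [0.4914, -0.1966, 0.135]
eef_rot: [-3.138, -0.005, 2.034]
ft_force: [0.1, -0.2, 0.2]
finger_gap: 0.411
pos [ 0.4914 -0.1966  0.135 ] rpy [-3.1379 -0.0045  2.0339] t 26.95 F [ 0.1 -0.2  0.2] gap 0.411
shift now axes [-0.0005  0.0031  0.075 ] turn [-0.0037 -0.0045 -0.0061] shift after turn [-0.0002  0.0028  0.075 ]
```

View pics/w12.png

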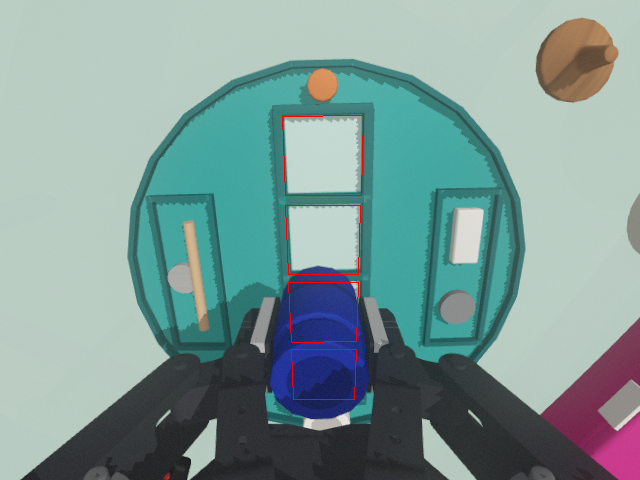

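```bash
python3 -m creep '0 0.003 0.01 -0.004 -0.004 -0.006 -0.6;0 0 0.025 0 0 0 -0.6;0 0 0.025 0 0 0 -0.6;0 0 0.008 0 0 0 -0.6;0 0 0 0 0 0 -0.6'
python3 - <<'E'
from h import *
go([.494,-.1955,.0385],2.04)
E
```

```text
time: 27.5
ee_pos: [0.4953, -0.1949, 0.0632]
eef_rot: [3.141, 0.0, 2.04]
ft_force: [1.0, -0.4, -0.8]
finger_gap: 0.411
pos [ 0.4953 -0.1949  0.0632] rpy [3.1411e+00 2.0000e-04 2.0401e+00] t 27.5 F [ 1.  -0.4 -0.8] gap 0.411
shift now axes [ 0.0001 -0.0014  0.0247] turn [0.0005 0.0002 0.0001] shift after turn [ 0.0001 -0.0014  0.0247]
```

```bash
python3 -m creep '0 -0.001 0.012 0 0 0 -0.6;0 0 0.008 0 0 0 -0.6;0 0 0.002 0 0 0 -0.6;0 0 0 0 0 0 -0.6'
python3 - <<'E'
from h import *
go([.494,-.1955,.0385],2.04)
E
```

```text
time: 27.9
ee_pos: [0.4956, -0.1959, 0.0409]
eef_rot: [3.14, 0.002, 2.04]
ft_force: [0.1, 0.5, -1.6]
finger_gap: 0.413
pos [ 0.4956 -0.1959  0.0409] rpy [3.1398e+00 2.1000e-03 2.0403e+00] t 27.9 F [ 0.1  0.5 -1.6] gap 0.413
shift now axes [ 0.0011 -0.0012  0.0024] turn [0.0018 0.0021 0.0003] shift after turn [ 0.0011 -0.0012  0.0024]
```

```bash
python3 -m creep '0.001 -0.001 0.002 0.002 0.002 0 -0.6;0 0 0.001 0 0 0 -0.6;0 0 0 0 0 0 -0.6'
python3 - <<'E'
from h import *
go([.494,-.1955,.0385],2.04)
E
```

```text
time: 28.2
ee_pos: [0.4945, -0.1958, 0.0389]
eef_rot: [3.141, 0.001, 2.04]
ft_force: [-0.6, 0.1, -2.0]
finger_gap: 0.412
pos [ 0.4945 -0.1958  0.0389] rpy [3.1414e+00 1.1000e-03 2.0403e+00] t 28.2 F [-0.6  0.1 -2. ] gap 0.412
shift now axes [ 0.0005 -0.0004  0.0004] turn [0.0002 0.0011 0.0003] shift after turn [ 0.0005 -0.0004  0.0004]
```

```bash
python3 -m creep '0 0 0.001 0 0 0 -0.6;0 0 0 0 0 0 -0.5;0 0 0 0 0 0 -0.15;0 0 0 0 0 0 0.2;0 0 0 0 0 0 0.6;0 0 0 0 0 0 1;0 0 0 0 0 0 1;0 0 0 0 0 0 1'
python3 - <<'E'
from h import *
go([.494,-.1955,.16],2.04)
c=bot.camera('wrist');cv2.imwrite('pics/w13.png',c['image'][:,:,::-1])
E
```

```text
time: 29.0
ee_pos: [0.4956, -0.1964, 0.0392]
eef_rot: [3.14, 0.003, 2.04]
ft_force: [0.5, 0.5, 0.6]
finger_gap: 1.001
pos [ 0.4956 -0.1964  0.0392] rpy [3.1399 0.0034 2.0402] t 29.0 F [0.5 0.5 0.6] gap 1.001
shift now axes [ 0.0011 -0.0008 -0.1209] turn [0.0016 0.0034 0.0002] shift after turn [ 0.0015 -0.001  -0.1208]
```

View pics/w13.png

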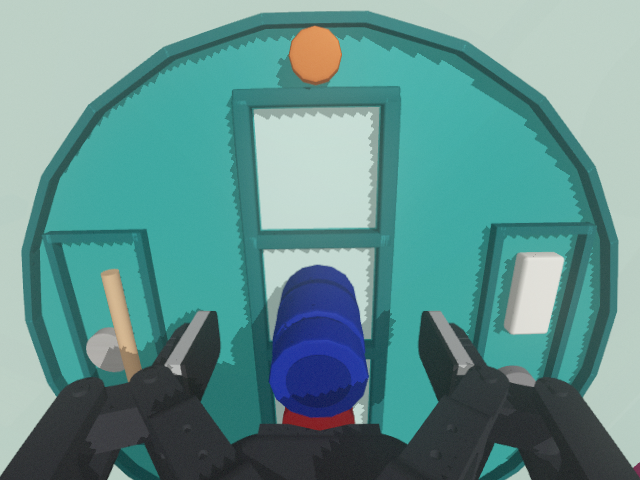

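```bash
python3 -m creep '0.001 -0.001 -0.02 0.002 0.003 0 1;0 0 -0.04 0 0 0 1;0 0 -0.04 0 0 0 1;0 0 -0.02 0 0 0 1;0 0 0 0 0 0.12 1;0 0 0 0 0 0.12 1;0.025 0.009 0 0 0 0 1;0.04 0.013 0 0 0 0 1;0.04 0.014 0 0 0 0 1;0.04 0.014 0 0 0 0 1;0.04 0.014 0 0 0 0 1;0.04 0.014 0 0 0 0 1;0.04 0.013 0 0 0 0 1;0.03 0.01 0 0 0 0 1;0.009 0.003 0 0 0 0 1;0 0 0 0 0 0 1'
python3 - <<'E'
from h import *
go([.531,.1333,.14],1.784)
E
```

```text
time: 30.65
ee_pos: [0.5315, 0.1343, 0.1641]
eef_rot: [3.139, 0.002, 1.787]
ft_force: [-0.3, 0.1, 0.1]
finger_gap: 1.001
pos [0.5315 0.1343 0.1641] rpy [3.1394e+00 1.8000e-03 1.7865e+00] t 30.65 F [-0.3  0.1  0.1] gap 1.001
shift now axes [-0.0008 -0.0007  0.0241] turn [0.0022 0.0018 0.0025] shift after turn [-0.0009 -0.0007  0.0241]
```

```bash
python3 -m creep '0 -0.001 0.02 0.003 0.002 0.002 1;0 0 0.04 0.002 0 0 1;0 0 0.03 0 0 0 1;0 0 0 0 0 0 1'
python3 - <<'E'
from h import *
go([.531,.1333,.026],1.784)
c=bot.camera('wrist');cv2.imwrite('pics/w14.png',c['image'][:,:,::-1])
E
```

```text
time: 31.05
ee_pos: [0.5317, 0.1297, 0.0729]
eef_rot: [-3.141, 0.002, 1.782]
ft_force: [-0.5, -0.4, 0.4]
finger_gap: 1.002
pos [0.5317 0.1297 0.0729] rpy [-3.1415e+00  1.7000e-03  1.7819e+00] t 31.05 F [-0.5 -0.4  0.4] gap 1.002
shift now axes [0.0037 0.0001 0.0469] turn [-0.0001  0.0017 -0.0021] shift after turn [0.0036 0.0001 0.0469]
```

View pics/w14.png

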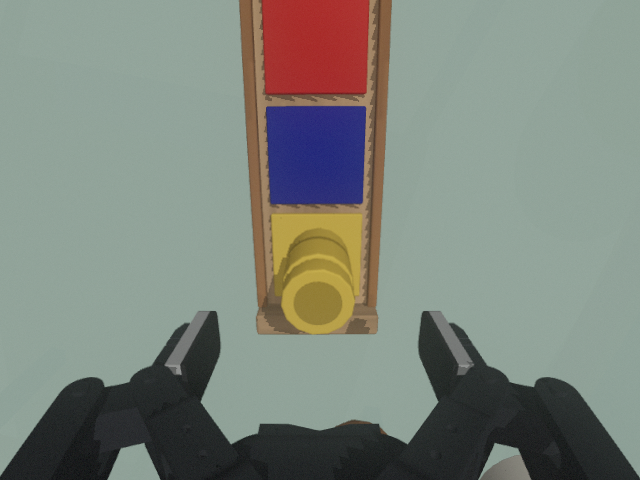

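```bash
python3 -m creep '0.003 -0.002 0.025 0.002 0.002 -0.002 1;0 -0.001 0.016 0.002 0 0 1;0 0 0.005 0 0 0 1;0 0 0 0 0 0 1'
python3 - <<'E'
from h import *
go([.531,.1333,.026],1.784)
E
```

```text
time: 31.5
ee_pos: [0.5341, 0.1294, 0.0343]
eef_rot: [3.136, 0.001, 1.78]
ft_force: [-0.3, -0.3, 0.0]
finger_gap: 0.998
pos [0.5341 0.1294 0.0343] rpy [3.1357e+00 1.4000e-03 1.7802e+00] t 31.5 F [-0.3 -0.3  0. ] gap 0.998
shift now axes [ 0.0045 -0.0023  0.0083] turn [ 0.0059  0.0014 -0.0038] shift after turn [ 0.0045 -0.0022  0.0083]
```

```bash
python3 -m creep '0.004 -0.002 0.007 0.006 0.001 -0.004 1;0.001 0 0.003 0 0 0 1;0 0 0 0 0 0 1'
python3 - <<'E'
from h import *
go([.531,.1333,.026],1.784)
c=bot.camera('wrist');cv2.imwrite('pics/w15.png',c['image'][:,:,::-1])
E
```

```text
time: 31.8
ee_pos: [0.5333, 0.134, 0.0268]
eef_rot: [3.138, 0.001, 1.784]
ft_force: [-0.6, -0.1, -0.2]
finger_gap: 1.0
pos [0.5333 0.134  0.0268] rpy [3.1375e+00 8.0000e-04 1.7839e+00] t 31.8 F [-0.6 -0.1 -0.2] gap 1.0
shift now axes [-0.0002 -0.0024  0.0008] turn [ 0.0041  0.0008 -0.0001] shift after turn [-0.0002 -0.0024  0.0008]
```

View pics/w15.png

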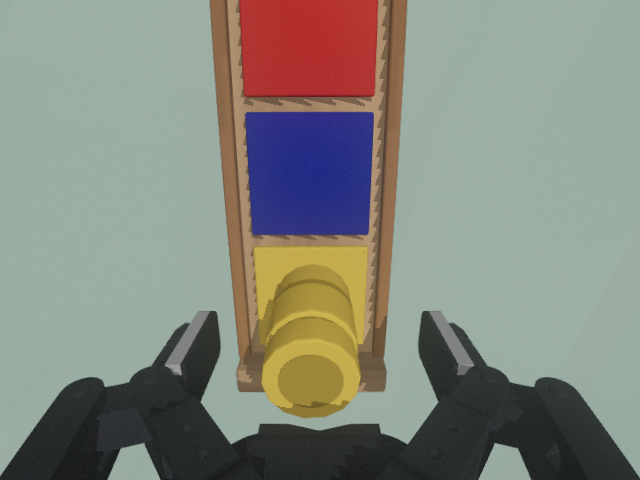

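```bash
python3 -m creep '0 -0.003 0.001 0.004 0.001 0 1;0 0 0 0 0 0 0.2;0 0 0 0 0 0 -0.3;0 0 0 0 0 0 -0.6;0 0 0 0 0 0 -0.6;0 0 0 0 0 0 -0.6;0 0 0 0 0 0 -0.6;0 0 0 0 0 0 -0.6' 35; python3 -c "
from h import *
go([.531,.1333,.026],1.784)"
```

```text
time: 32.65
ee_pos: [0.5304, 0.1334, 0.0267]
eef_rot: [3.141, -0.0, 1.784]
ft_force: [-0.6, -0.4, 0.8]
finger_gap: 0.414
pos [0.5304 0.1334 0.0267] rpy [ 3.1411e+00 -2.0000e-04  1.7843e+00] t 32.65 F [-0.6 -0.4  0.8] gap 0.414
shift now axes [-0.0003  0.0006  0.0007] turn [ 0.0004 -0.0002  0.0003] shift after turn [-0.0003  0.0006  0.0007]
```

```bash
python3 -m creep '0 0 -0.01 0.001 0 0 -0.6;0 0 -0.025 0 0 0 -0.6;0 0 -0.04 0 0 0 -0.6;0 0 -0.04 0 0 0 -0.6;0 0 -0.01 0 0 0 -0.6;0 0 0 0 0 0 -0.6'; python3 -c "
from h import *
go([.4668,-.142,.15],1.784)"
```

```text
time: 33.25
ee_pos: [0.5293, 0.1332, 0.1578]
eef_rot: [-3.139, -0.0, 1.784]
ft_force: [0.3, -1.3, -1.3]
finger_gap: 0.406
pos [0.5293 0.1332 0.1578] rpy [-3.1386e+00 -3.0000e-04  1.7841e+00] t 33.25 F [ 0.3 -1.3 -1.3] gap 0.406
shift now axes [-0.2558 -0.1193  0.0081] turn [-0.003  -0.0003  0.0001] shift after turn [-0.2558 -0.1193  0.0078]
```

```bash
python3 -m creep '-0.015 -0.005 0 0 0 0 -0.6;-0.03 -0.012 0 0 0 0 -0.6;-0.036 -0.016 0 0 0 0 -0.6;-0.036 -0.016 0 0 0 0 -0.6;-0.036 -0.016 0 0 0 0 -0.6;-0.036 -0.016 0 0 0 0 -0.6;-0.036 -0.016 0 0 0 0 -0.6;-0.02 -0.01 0 0 0 0 -0.6;0 0 0 0 0 -0.08 -0.6;0 0 0 0 0 -0.1 -0.6;0 0 0 0 0 -0.07 -0.6;0 0 0 0 0 0 -0.6'; python3 -c "
from h import *
go([.4668,-.142,.14],2.04)"
```

```text
time: 34.45
ee_pos: [0.4606, -0.1443, 0.1423]
eef_rot: [-3.12, -0.017, 2.04]
ft_force: [-0.4, 0.9, -1.6]
finger_gap: 0.408
pos [ 0.4606 -0.1443  0.1423] rpy [-3.1198 -0.0168  2.0399] t 34.45 F [-0.4  0.9 -1.6] gap 0.408
shift now axes [-0.0008  0.0067  0.0021] turn [-0.0218 -0.0168  0.0001] shift after turn [-0.0007  0.0066  0.0023]
```

```bash
python3 -m creep '0 0.006 0 -0.022 -0.017 0 -0.6;0 0 0 0 0 0 -0.6;0 0 0 0 0 0 -0.6'
python3 - <<'E'
from h import *
go([.4668,-.142,.06],2.04)
s=bot.observe();c=bot.camera('wrist');o=[.5075,-.2224,.0]
im=c["image"][:,:,::-1].copy()
for y in (.09,.03,-.03,-.09):
    P=pt(o,2.04-np.pi/2,[[a,y+b,.034] for a,b in((-.0265,-.0265),(.0265,-.0265),(.0265,.0265),(-.0265,.0265))])
    cv2.polylines(im,[proj(c,P,s).round().astype(int)],True,(0,0,255),1)
cv2.imwrite('pics/w16.png',im)
E
```

```text
time: 34.75
ee_pos: [0.4632, -0.1419, 0.1395]
eef_rot: [-3.138, -0.003, 2.034]
ft_force: [-0.4, 0.5, -1.6]
finger_gap: 0.412
pos [ 0.4632 -0.1419  0.1395] rpy [-3.1382 -0.0034  2.0338] t 34.75 F [-0.4  0.5 -1.6] gap 0.412
shift now axes [-0.0019  0.0034  0.0794] turn [-0.0033 -0.0034 -0.0062] shift after turn [-0.0017  0.0031  0.0795]
```

View pics/w16.png

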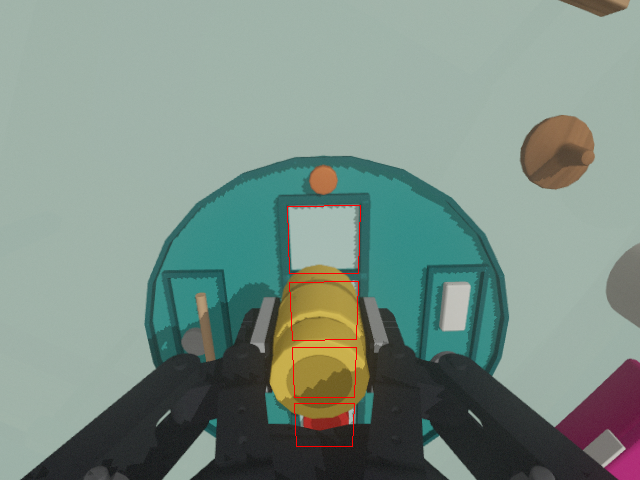

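```bash
python3 -m creep '-0.001 0.003 0.01 -0.004 -0.004 -0.006 -0.6;0 0 0.025 0 0 0 -0.6;0 0 0.025 0 0 0 -0.6;0 0 0.01 0 0 0 -0.6;0 0 0 0 0 0 -0.6'
python3 - <<'E'
from h import *
go([.4668,-.142,.0385],2.04)
E
```

```text
time: 35.3
ee_pos: [0.4667, -0.1423, 0.0676]
eef_rot: [-3.141, 0.001, 2.037]
ft_force: [-0.6, 0.1, -1.0]
finger_gap: 0.407
pos [ 0.4667 -0.1423  0.0676] rpy [-3.1414e+00  9.0000e-04  2.0374e+00] t 35.3 F [-0.6  0.1 -1. ] gap 0.407
shift now axes [0.0002 0.0002 0.0291] turn [-0.0002  0.0009 -0.0026] shift after turn [0.0002 0.0002 0.0291]
```

```bash
python3 -m creep '0 0 0.015 0 0.001 -0.002 -0.6;0 -0.001 0.008 0.001 0.001 0 -0.6;0 0 0.003 0 0 0 -0.6;0 0 0 0 0 0 -0.6'
python3 - <<'E'
from h import *
go([.4668,-.142,.0385],2.04)
E
```

```text
time: 35.7
ee_pos: [0.4674, -0.1437, 0.0434]
eef_rot: [-3.142, 0.001, 2.039]
ft_force: [-0.7, 0.1, -1.7]
finger_gap: 0.411
pos [ 0.4674 -0.1437  0.0434] rpy [-3.1415e+00  8.0000e-04  2.0387e+00] t 35.7 F [-0.7  0.1 -1.7] gap 0.411
shift now axes [0.0017 0.0002 0.0049] turn [-0.0001  0.0008 -0.0013] shift after turn [0.0017 0.0003 0.0049]
```

```bash
python3 -m creep '0.001 0 0.004 0 0.001 -0.001 -0.6;0 0 0.001 0 0 0 -0.6;0 0 0 0 0 0 -0.6'
python3 - <<'E'
from h import *
go([.4668,-.142,.0385],2.04)
E
```

```text
time: 36.0
ee_pos: [0.4679, -0.1432, 0.0395]
eef_rot: [3.14, 0.002, 2.04]
ft_force: [0.1, 0.1, -1.3]
finger_gap: 0.41
pos [ 0.4679 -0.1432  0.0395] rpy [3.1403e+00 1.6000e-03 2.0397e+00] t 36.0 F [ 0.1  0.1 -1.3] gap 0.41
shift now axes [ 0.0015 -0.0005  0.001 ] turn [ 0.0013  0.0016 -0.0003] shift after turn [ 0.0015 -0.0005  0.001 ]
```

```bash
python3 -m creep '0 0 0.0015 0.001 0.001 0 -0.6;0 0 0 0 0 0 -0.5;0 0 0 0 0 0 -0.15;0 0 0 0 0 0 0.2;0 0 0 0 0 0 0.6;0 0 0 0 0 0 1;0 0 0 0 0 0 1;0 0 0 0 0 0 1'
python3 - <<'E'
from h import *
go([.4668,-.142,.16],2.04)
c=bot.camera('wrist');cv2.imwrite('pics/w17.png',c['image'][:,:,::-1])
E
```

```text
time: 36.8
ee_pos: [0.4688, -0.1435, 0.039]
eef_rot: [3.14, 0.002, 2.04]
ft_force: [-0.4, 0.0, 0.2]
finger_gap: 1.001
pos [ 0.4688 -0.1435  0.039 ] rpy [3.1401e+00 2.0000e-03 2.0398e+00] t 36.8 F [-0.4  0.   0.2] gap 1.001
shift now axes [ 0.002  -0.0009 -0.121 ] turn [ 0.0015  0.002  -0.0002] shift after turn [ 0.0022 -0.0011 -0.121 ]
```

View pics/w17.png

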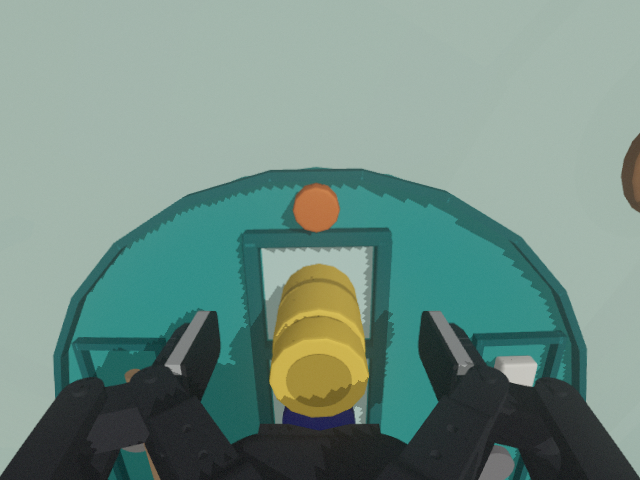

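Now I'll raise the arm clear and check the whole row.

```bash
python3 -m creep '0.001 -0.001 -0.02 0.001 0.002 0 1;0 0 -0.04 0 0 0 1;0 0 -0.04 0 0 0 1;0 0 -0.04 0 0 0 1;0 0 -0.04 0 0 0 1;0.02 0 -0.01 0 0 0 1;0.02 0 0 0 0 0 1;0 0 0 0 0 0 1;0 0 0 0 0 0 1'
python3 - <<'E'
from h import *
import numpy as np
go([.4668,-.142,.2],2.04)
s=bot.observe();c=bot.camera('wrist');o=[.5075,-.2224,.0]
im=c["image"][:,:,::-1].copy()
for y in (.09,.03,-.03,-.09):
    P=pt(o,2.04-np.pi/2,[[a,y+b,.034] for a,b in((-.0265,-.0265),(.0265,-.0265),(.0265,.0265),(-.0265,.0265))])
    cv2.polylines(im,[proj(c,P,s).round().astype(int)],True,(0,0,255),1)
    P=pt(o,2.04-np.pi/2,[[.017*np.cos(t),y+.017*np.sin(t),.086] for t in np.linspace(0,6.28,30)])
    cv2.polylines(im,[proj(c,P,s).round().astype(int)],True,(0,255,0),1)
cv2.imwrite('pics/w18.png',im)
a=bot.camera('scene')["image"][180:290,120:310,::-1];b=bot.camera('side')["image"][160:270,280:470,::-1]
cv2.imwrite('pics/f.png',np.vstack([cv2.resize(x,(518,299),interpolation=cv2.INTER_CUBIC) for x in(a,b)]))
E
```

```text
time: 37.75
ee_pos: [0.4468, -0.1052, 0.2348]
eef_rot: [-3.14, -0.003, 2.04]
ft_force: [0.3, 0.2, 0.5]
finger_gap: 1.004
pos [ 0.4468 -0.1052  0.2348] rpy [-3.1402e+00 -2.6000e-03  2.0395e+00] t 37.75 F [0.3 0.2 0.5] gap 1.004
shift now axes [-0.042   0.0012  0.0347] turn [-0.0014 -0.0026 -0.0005] shift after turn [-0.0419  0.0011  0.0348]
```

View pics/w18.png

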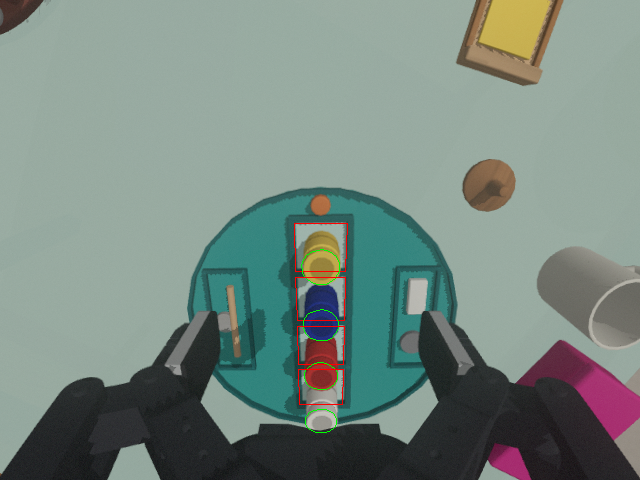

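View pics/f.png

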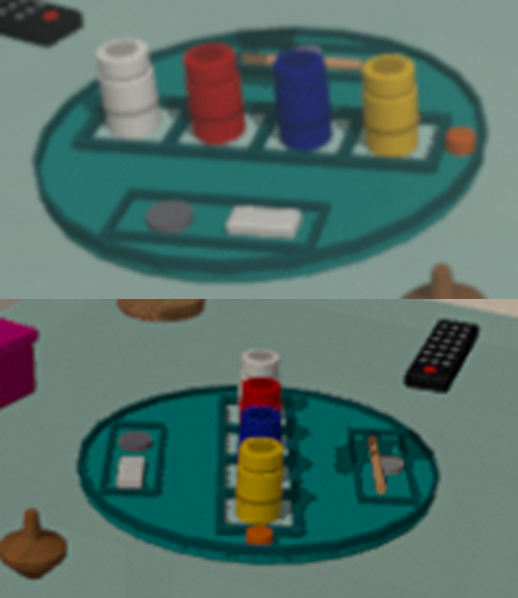

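The cap tops match the predicted circles at 86 mm height. All four jars stand upright and centred in the right order, and the gripper is clear of everything.

```bash
python3 -c "
from cell import bot
print(bot.sign_off())"
```

```text
the job is handed in; nothing more can be done
None
```

All four jars are in the lazy susan's pockets in reverse order: white farthest from the orange stud, then red, blue, and yellow next to the stud. I handed the job in at about 38 s with the gripper open and well clear.

- **Final check:** in the last wrist picture the caps line up with where jars standing flat in the pocket centres should appear. The scene and side cameras also show all four upright, and the pocket row lay where I first measured it.
- **Contact force:** I pressed the white jar onto its pocket floor at about 27 N for a moment before letting go. That is under the 40 N limit. Every other force reading I took was only a few newtons.
- **Tilt:** while carrying, the tool leaned by up to about 2.5° at the readings I took. I straightened it before each placing.
- **Measurement disagreement:** early scene and side readings differed by 7 mm for the jars and 16 mm for the lazy susan. I went by the closer wrist views, which matched the sizes given to within about 1 mm.

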